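# Load the imaging stage, lock it with the click wrench, bring the lamp up

### The job

First slide the lamp's fader all the way down to the end nearer the robot, then stand every sample cell on the bench upright in the stage's tray, and slide the tray along by its grip until its white pointer lines up with the camera's. With it in line, turn the wrench on the lock bolt clockwise until its knuckle clicks over into a clear small kink and stop there, well short of the end of the kink's travel; last, slide the lamp's fader up until its grip is level with the brass marker clip. Leave the other things on the bench where they are.

Things in the scene. Friction and masses are not known exactly. Their poses are not given: they have to be found in the camera images.
- cell1_mid (a point): sample cell, an upright round can 40 mm across and 62 mm tall, aluminium foot and lid with a glass band between and a small black cap, 160 g; the point is its centre, 31 mm above its underside; z is its upward axis. Three or four cells are on the bench; an absent one has no pose
- cell2_mid (a point): sample cell, an upright round can 40 mm across and 62 mm tall, aluminium foot and lid with a glass band between and a small black cap, 160 g; the point is its centre, 31 mm above its underside; z is its upward axis. Three or four cells are on the bench; an absent one has no pose
- cell3_mid (a point): sample cell, an upright round can 40 mm across and 62 mm tall, aluminium foot and lid with a glass band between and a small black cap, 160 g; the point is its centre, 31 mm above its underside; z is its upward axis. Three or four cells are on the bench; an absent one has no pose
- cell4_mid (a point): sample cell, an upright round can 40 mm across and 62 mm tall, aluminium foot and lid with a glass band between and a small black cap, 160 g; the point is its centre, 31 mm above its underside; z is its upward axis. Three or four cells are on the bench; an absent one has no pose
- tray (a point): centre of the inner floor of the tray on the stage carriage: an open aluminium tray, inside 112 mm (x) by 148 mm (y), walls 5 mm thick standing 19 mm above this floor. Holds four cells two by two, e.g. centres at x +-27, y +-36 mm. Its y runs along the stage's track, towards the end that carries the grip; x points from the robot's side to the camera's side, z up. It turns and moves with the stage, which stands differently each time
- carriage (a joint): carriage position along its track, m, 0 to 0.18, growing in the tray's +y direction; it slides with about 2 N of friction and stays where it is left. It starts 0.12 to 0.17
- carriage_grip (a point): middle of the upper part of the carriage's black grip post, beyond the tray's +y end: 26 mm (x) by 18 mm (y) in plan, its top 18 mm above this point, 32 mm of free post below it; gap of 36 mm between post and tray. Axes as the tray's
- tray_pointer (a point): tip of the short white pointer on the middle of the tray's camera-side rim; a thin black line runs on from it across the tray floor; moves with the carriage, axes as the tray's
- camera_pointer (a point): tip of the white pointer under the camera's objective; a thin black line along the top of the white camera lies over the same axis; fixed during the job, 4 mm from the line along which the tray pointer travels; axes as the tray's. The pointers are in line when both have the same place along the tray's y.
- bolt_axis (a point): the stage's lock bolt: vertical axis on which the click wrench sits, at the height of the wrench's middle (62 mm above the bench)
- bolt (a joint): turn of the wrench head and lock bolt, rad, growing clockwise seen from above (tightening); it turns easily (0.25 N m) until the bolt seats at about 1.0. It starts 0.1 to 0.45
- knuckle (a joint): kink of the wrench's breakaway knuckle, rad: 0 while the handle is straight. Once the bolt is seated the knuckle gives at 1.4 N m about the knuckle pin (about 13 N on the middle of the handle) and the handle kinks on clockwise; it does not spring back. A kink of 0.1 to 0.2 is a clean click; the end of its travel is at 0.45
- knuckle_pin (a point): vertical pin of the breakaway knuckle, on the wrench 55 mm from the bolt axis, where the steel head joins the handle
- handle (a point): middle of the wrench's black rubber handle grip, 110 mm long, 20 mm wide, 24 mm tall, lying level 62 mm above the bench, 105 mm beyond the knuckle pin (160 mm from the bolt axis while straight); its x points along the handle towards the bolt, z up
- fader (a joint): lamp dimmer fader position, m: 0 at the end of the track nearer the robot (lamp down), 0.1 at the far end; about 1.5 N of friction, stays where it is left
- fader_grip (a point): centre of the dimmer fader's black grip: 30 mm across the track (x), 18 mm along it (y), 37 mm tall, its top 17 mm above this point; it stands on a low grey box 30 mm tall. y runs along the track, away from the robot (fader opening), z up
- fader_clip (a point): the spot on the track where the fader grip's centre is to stand finally, beside the small brass marker clip on the dimmer box; axes as the fader grip's, same height. 40 to 90 mm up the track
- lens_tube: bystander, to be left alone: black stepped lens tube standing upright, 52 mm across, 55 mm tall; origin at the centre of its underside
- mirror_mount: bystander, to be left alone: mirror on a steel post with a round 60 mm foot, 135 mm tall; origin under the foot
- goggles: bystander, to be left alone: laser goggles, 145 mm wide with 130 mm temples, green lenses; origin under the lenses
- mug: bystander, to be left alone: white mug, 80 mm across, 90 mm tall; origin under it
- driver: bystander, to be left alone: black-handled screwdriver lying down, 190 mm long; origin under its middle
- slide_box: bystander, to be left alone: closed grey box 80 x 110 x 35 mm; origin under it

How it is judged (in metres and radians):
On the way, in this order (a step that is already met when the one before it is completed fails the run):
1. the lamp fader is all the way down (value of joint fader below 0.006 m), for 0.2 s.
2. every cell stands upright in the tray, the lamp still down (x of cell1_mid in the frame of tray between -0.05 and 0.05 m and y of cell1_mid in the frame of tray between -0.067 and 0.067 m and z of cell1_mid in the frame of tray between 0.022 and 0.04 m and angle between each of cell1_mid, cell2_mid, cell3_mid, cell4_mid's own z axis and vertical below 0.12 rad and x of cell2_mid in the frame of tray between -0.05 and 0.05 m and y of cell2_mid in the frame of tray between -0.067 and 0.067 m and z of cell2_mid in the frame of tray between 0.022 and 0.04 m and x of cell3_mid in the frame of tray between -0.05 and 0.05 m and y of cell3_mid in the frame of tray between -0.067 and 0.067 m and z of cell3_mid in the frame of tray between 0.022 and 0.04 m and x of cell4_mid in the frame of tray between -0.05 and 0.05 m and y of cell4_mid in the frame of tray between -0.067 and 0.067 m and z of cell4_mid in the frame of tray between 0.022 and 0.04 m and linear speed of each of cell1, cell2, cell3, cell4 below 0.02 m/s and value of joint fader below 0.006 m), for 0.2 s.
3. the tray's pointer is in line with the camera's, all cells aboard, the lamp still down (y of tray_pointer in the frame of camera_pointer between -0.005 and 0.005 m and x of cell1_mid in the frame of tray between -0.05 and 0.05 m and y of cell1_mid in the frame of tray between -0.067 and 0.067 m and z of cell1_mid in the frame of tray between 0.022 and 0.04 m and angle between each of cell1_mid, cell2_mid, cell3_mid, cell4_mid's own z axis and vertical below 0.12 rad and x of cell2_mid in the frame of tray between -0.05 and 0.05 m and y of cell2_mid in the frame of tray between -0.067 and 0.067 m and z of cell2_mid in the frame of tray between 0.022 and 0.04 m and x of cell3_mid in the frame of tray between -0.05 and 0.05 m and y of cell3_mid in the frame of tray between -0.067 and 0.067 m and z of cell3_mid in the frame of tray between 0.022 and 0.04 m and x of cell4_mid in the frame of tray between -0.05 and 0.05 m and y of cell4_mid in the frame of tray between -0.067 and 0.067 m and z of cell4_mid in the frame of tray between 0.022 and 0.04 m and value of joint fader below 0.006 m and velocity of joint carriage between -0.01 and 0.01 m/s), for 0.3 s.
4. the wrench has clicked over with the tray in line, the lamp still down (value of joint knuckle between 0.08 and 0.3 rad and y of tray_pointer in the frame of camera_pointer between -0.005 and 0.005 m and value of joint fader below 0.006 m), for 0.2 s.
5. the lamp fader is at the marker clip (y of fader_grip in the frame of fader_clip between -0.006 and 0.006 m), for 0.2 s.
At the end, for the whole second after the job is handed in: every cell present stands upright (within 0.12 rad) on the tray floor inside the tray; the tray's pointer is within 5 mm of the camera's along the track; the wrench's knuckle is kinked 0.08 to 0.3 rad; the fader grip is within 6 mm of the marker clip along its track; all at rest (all of step 5 and x of cell1_mid in the frame of tray between -0.05 and 0.05 m and y of cell1_mid in the frame of tray between -0.067 and 0.067 m and z of cell1_mid in the frame of tray between 0.022 and 0.04 m and angle between each of cell1_mid, cell2_mid, cell3_mid, cell4_mid's own z axis and vertical below 0.12 rad and x of cell2_mid in the frame of tray between -0.05 and 0.05 m and y of cell2_mid in the frame of tray between -0.067 and 0.067 m and z of cell2_mid in the frame of tray between 0.022 and 0.04 m and x of cell3_mid in the frame of tray between -0.05 and 0.05 m and y of cell3_mid in the frame of tray between -0.067 and 0.067 m and z of cell3_mid in the frame of tray between 0.022 and 0.04 m and x of cell4_mid in the frame of tray between -0.05 and 0.05 m and y of cell4_mid in the frame of tray between -0.067 and 0.067 m and z of cell4_mid in the frame of tray between 0.022 and 0.04 m and linear speed of each of cell1, cell2, cell3, cell4 below 0.02 m/s and y of tray_pointer in the frame of camera_pointer between -0.005 and 0.005 m and value of joint knuckle between 0.08 and 0.3 rad); the robot touches nothing.
It fails at once if the wrench is forced on past the click (knuckle beyond 0.3 rad) (value of joint knuckle above 0.3 rad).
It fails at once if a bystander is moved more than 5 cm (distance of any of lens_tube, mirror_mount, goggles, mug, driver, slide_box from where it was at the start of the episode above 0.05 m).
Of cell1, cell2, cell3, cell4 only 3 to 4 are there at a start; the rules pass over those that are not, and their reading is None.
At some moment in a run one of cell1, cell2, cell3, cell4 may be knocked a few centimetres aside while the robot is not near it.
Once in a run the grip may slacken for a moment while it holds something.
It also fails if it takes over 208 s, if anything falls off the work surface, if the arm or the gripper's body presses on something with over 40 N, if the wrist force passes 120 N, or if a joint passes its speed limit or range.

### The arm

A 6-joint arm with a two-finger parallel gripper is mounted at the origin on the work surface. World frame = base frame: x ahead of the robot, y to its left, z up, the work surface at z = 0. Lengths are in mm, angles in degrees, forces in N, time in s.
With the tool pointing down it reaches from about 350 to 850 mm from the base axis. Payload 8.1 kg.
Tool frame: the origin (TCP) lies at the very end of the fingers, on their centre line; the grasp point (between the pads) lies 19 mm behind it; z points along the fingers, y is the direction in which the jaws open and shut (so a half turn about z gives the same grasp; the last joint's range is limited). The gripper opens to 85 mm and grips with 20 to 120 N. Pads are 22 mm wide; open, the fingers measure 114 mm over their backs; the gripper's body (76 mm by 85 mm) begins 54 mm behind the grasp point. The pads swing forward as they close: fully open they stand 13 mm farther back than shut.
Start: joints at [63.117, 7.471, 85.268, -0, 87.261, -4.893], TCP at [224.647, 556.362, 231.292] pointing down, gripper open.
Joint ranges: [-169.43, 169.43], [-51.17, 129.36], [1.28, 143.12], [-76.62, 256.62], [0, 156.53], [-152.29, 152.29]. Speed limits (degrees/s): [136.94, 136.94, 159.86, 180, 180, 180].

### API

Orientations are given as [roll, pitch, yaw] about the fixed x, y, z axes, in that order (R = Rz(yaw) Ry(pitch) Rx(roll)).
In Python, from bench import r, eyes gives the robot as it stands. The module is installed in compiled form; this text tells all that it offers.
- The arm moves only by the tool play_rows, never from a script. Its argument "deltas" is a list of rows, each a list of 3 entries, a list of its own where there are three numbers: the shift along the tool's x, y, z in m, then the turn, a rotation vector about the tool's x, y, z in rad, then the closure, from 0 (fully open) to 1 (shut). A call has 1 to 8 rows; each row shifts and turns the pose as measured when the row begins, along the tool's axes as they then stand; what a row does not reach is not made up. A row lasts 1/8 s, in which the tool goes at most 62.5 mm and 10.7 degrees, less where a joint would pass 70% of its speed; a pose out of reach is approached as far as the arm can. A call with a gripper value outside its range is refused whole. The fingers move at their own pace and stop on an object; "force" is the grip in N (left out, the last holds). Time passes only in rows, so rows that do not move let the fingers close. It gives the time, the measured TCP pose, the force and the opening at its end, in the units of the state.
- r.sense(): the state, without advancing time (a new reading comes with each control period).
- eyes.snapshot(name): name is "scene" or "side" or "wrist"; returns the picture (384x512x3 uint8, red, green, blue); there is no depth.
- eyes.get_calibration(name): a dict with "mtx" (3x3 intrinsics, pixels), "R" (3x3) and "t" (3): a world point X has camera coordinates R X + t; the wrist camera has in their place "T_tool_cam" (4x4, takes a point from camera to tool coordinates, whose origin is the TCP and whose axes are the flange's). Camera axes: x right, y down, z forward; pixel columns grow to the right and rows downward; lengths in mm; the calibration is good to about 2 mm. A picture is of the moment at which its call begins: read the wrist's pose just before it. get_calibration takes no time and is no camera call.
- r.hand_in(): hands the job in, once; it reports no verdict.
The state is a dict: "time": time; "joint_pos": joint angles; "qd": joint speeds; "joint_efforts": joint torques, N m; "tool_pos": TCP position; "tcp_rot": TCP orientation; "ft_force": force on the tool from outside, world axes, zero at the start; "wrist_torque": the same for the moment, N m; "finger_gap": finger opening in mm.
Only numpy, scipy, OpenCV 4.12 (cv2) and the standard library are available. Lean on these libraries where they do the work, as an engineer would, in place of code of your own. Each camera call takes 0.05 s, during which the arm holds its last target. There are 200 camera calls.

## Working session

There is one attempt and no reset: what is moved stays moved. The work goes in short steps, Python scripts to look and compute and a tool call to move; the robot and the scene stay as the last step left them, time stands still between calls to the robot, and variables do not carry over. Pictures are saved under pics/ and viewed, about 12 in all and at most 16, crops included, and the job is handed in when it is done.

Besides the shell and the picture viewer there is one more tool, called after "Emit:" as name(argument=value, ...) on one line, values as JSON. play_rows: Moves the arm, as the interface text tells. Its arguments: {"type":"object","properties":{"deltas":{"type":"array"},"force":{"type":"number"}},"required":["deltas"]}

```bash
mkdir -p pics
cat > h.py <<'E'
from bench import r, eyes
import numpy as np, cv2
from scipy.spatial.transform import Rotation as Ro
def pose():
    s=r.sense(); return np.array(s['tool_pos']),Ro.from_euler('xyz',s['tcp_rot'],degrees=True).as_matrix()
def cam(n):
    c=eyes.get_calibration(n); K=np.array(c['mtx'])
    if n=='wrist':
        p,R=pose(); T=np.array(c['T_tool_cam']); Rc=R@T[:3,:3]; o=R@T[:3,3]+p
        return K,Rc.T,-Rc.T@o
    return K,np.array(c['R']),np.array(c['t'])
def back(C,uv,z):
    K,R,t=C; uv=np.atleast_2d(np.array(uv,float)); o=-R.T@t
    d=(R.T@np.linalg.inv(K)@np.c_[uv,np.ones(len(uv))].T).T
    return o+d*((z-o[2])/d[:,2])[:,None]
def proj(C,X):
    K,R,t=C; x=(K@(R@np.atleast_2d(np.array(X,float)).T+t[:,None])).T; return x[:,:2]/x[:,2:]
def snap(n,f=None):
    C=cam(n); im=eyes.snapshot(n)
    if f: cv2.imwrite('pics/'+f+'.png',im[:,:,::-1]); np.savez('pics/'+f+'.npz',K=C[0],R=C[1],t=C[2])
    return C,im
def load(f):
    d=np.load('pics/'+f+'.npz'); return d['K'],d['R'],d['t']
def todelta(dw):  # world mm -> tool m
    return np.round(pose()[1].T@np.array(dw)/1000,4)
E
python3 - <<'E'
from h import *
print(r.sense())
for n in('scene','side','wrist'):
    C,im=snap(n,n+'0'); print(n,C[0].round(1).tolist(),(-C[1].T@C[2]).round(),C[1].round(3).tolist())
a=cv2.imread('pics/scene0.png');b=cv2.imread('pics/side0.png')
cv2.imwrite('pics/s0.png',cv2.resize(a,(800,600),interpolation=cv2.INTER_CUBIC));cv2.imwrite('pics/d0.png',cv2.resize(b,(800,600),interpolation=cv2.INTER_CUBIC))
E
```

```text
{'time': 0.0, 'joint_pos': array([ 6.31169889e+01,  7.51351349e+00,  8.53304108e+01, -3.35001262e-04,
        8.72611893e+01, -4.89100485e+00]), 'qd': array([-0.05806424, -0.07691792, -0.04756715, -0.01831148, -0.00493706,
       -0.03387213]), 'joint_efforts': array([-2.16653054e-03, -5.69399321e+01, -5.00542259e+01, -8.19689558e-04,
        1.46614504e-02, -2.57907044e-05]), 'tool_pos': array([224.39657637, 555.86202574, 230.25020846]), 'tcp_rot': array([-1.79895241e+02, -8.62866689e-03,  1.58008002e+02]), 'ft_force': array([ 0.19690455, -0.29211867, -0.07224471]), 'wrist_torque': array([-0.0111944 ,  0.02860889,  0.01199305]), 'finger_gap': 85.42645901713446}
scene [[346.5, 0.0, 251.8], [0.0, 346.5, 198.1], [0.0, 0.0, 1.0]] [1278.  456.  637.] [[-0.524, 0.851, -0.025], [0.472, 0.266, -0.841], [-0.709, -0.452, -0.541]]
side [[402.2, 0.0, 250.2], [0.0, 402.2, 187.9], [0.0, 0.0, 1.0]] [-174.  710. 1253.] [[-0.667, -0.745, 0.017], [-0.579, 0.503, -0.641], [0.469, -0.437, -0.767]]
wrist [[319.7, 0.0, 259.9], [0.0, 319.7, 191.8], [0.0, 0.0, 1.0]] [162. 581. 373.] [[0.374, 0.928, -0.002], [0.895, -0.36, 0.263], [0.243, -0.1, -0.965]]
```

View pics/s0.png

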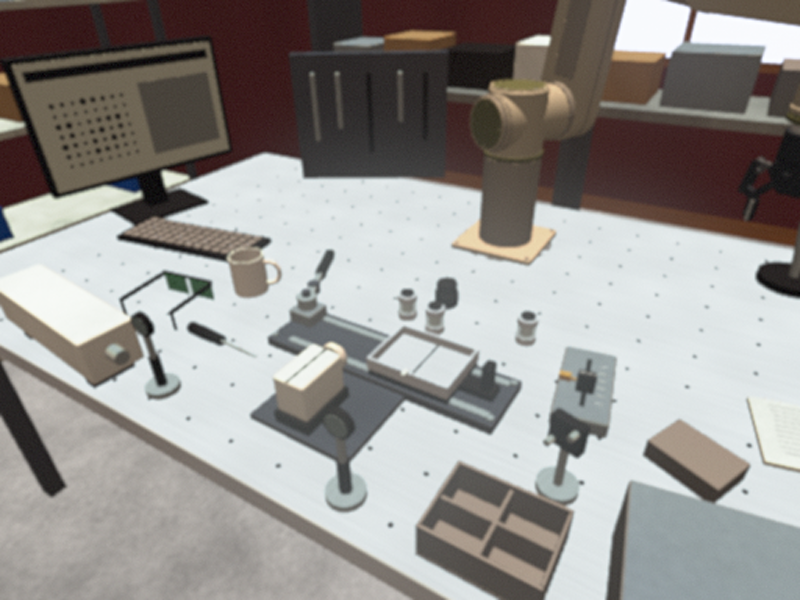

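View pics/d0.png

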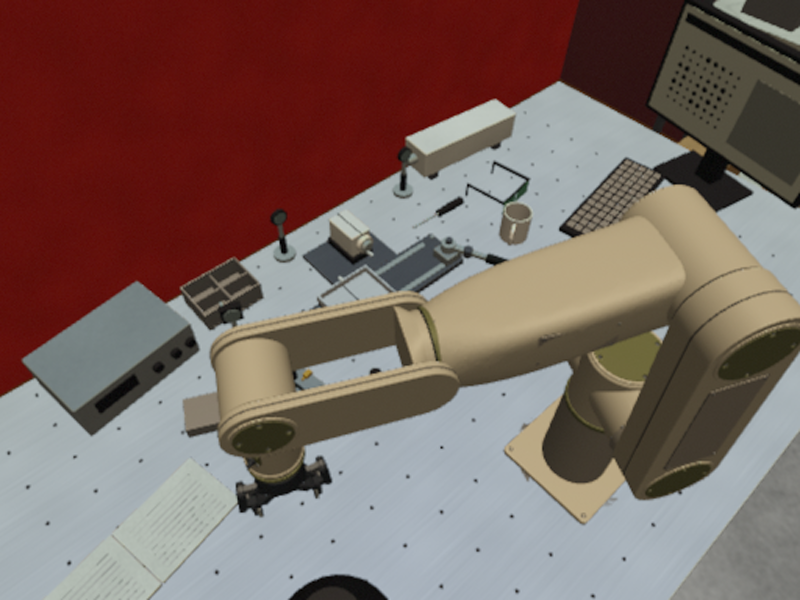

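Scene view (800 px wide): three cells at about (407,303), (435,316) and (527,327). The tray is at (424,360), its grip post at (489,377), the fader grip at (586,381), the bolt at (308,300) and the handle at (324,265). The side view is mostly hidden by the arm. I'll compute rough positions from these.

Run:
```python
from h import *
C=load('scene0')
P=dict(cellA=(407,293,62),cellB=(435,305,62),cellC=(528,315,62),bolt=(307,297,62),handle=(325,265,62),handle_end=(331,252,62),trayN=(409,329,35),trayR=(478,360,35),trayF=(440,394,35),trayL=(369,360,35),ptr=(404,374,35),post=(490,364,68),fader=(586,375,67),clip=(565,375,35),boxtl=(566,348,30),boxtr=(617,353,30),boxbr=(605,435,30),lens=(447,283,55),mirror=(557,485,0),camtop1=(317,345,100))
for k,(u,v,z) in P.items(): print(k,back(C,(u/1.5625,v/1.5625),z)[0].round())
```

```text
cellA [457. -32.  62.]
cellB [470.  39.  62.]
cellC [415. 210.  62.]
bolt [ 571. -203.   62.]
handle [ 442. -257.   62.]
handle_end [ 383. -284.   62.]
trayN [534.  17.  35.]
trayR [557. 172.  35.]
trayF [671. 155.  35.]
trayL [654.   3.  35.]
ptr [656.  78.  35.]
post [596. 209.  68.]
fader [545. 354.  67.]
clip [521. 317.  35.]
boxtl [438. 295.  30.]
boxtr [407. 379.  30.]
boxbr [623. 409.  30.]
lens [370.  15.  55.]
mirror [724. 372.   0.]
camtop1 [731. -46. 100.]
```

Emit:
play_rows(deltas=[[[0, 0, 0], [0, 0, -0.128], 0], [[0, 0, 0], [0, 0, -0.128], 0], [[0, 0, 0], [0, 0, -0.128], 0], [[0, 0, -0.05], [0, 0, 0], 0], [[0, 0, -0.05], [0, 0, 0], 0], [[0, 0, -0.05], [0, 0, 0], 0], [[0, 0, -0.04], [0, 0, 0], 0]])

```text
time: 1.02
tool_pos: [223.4, 553.9, 416.6]
tcp_rot: [-179.1, -0.5, -179.2]
ft_force: [0.1, 0.6, 0.2]
finger_gap: 85.0
```

Emit:
play_rows(deltas=[[[-0.035, -0.042, 0], [0, 0, 0], 0], [[-0.035, -0.042, 0], [0, 0, 0], 0], [[-0.035, -0.042, 0], [0, 0, 0], 0], [[-0.035, -0.042, 0], [0, 0, 0], 0], [[-0.035, -0.042, 0], [0, 0, 0], 0], [[-0.035, -0.042, 0], [0, 0, 0], 0], [[-0.035, -0.042, 0], [0, 0, 0], 0], [[0, 0, 0], [0, 0, 0], 0]])

```text
time: 2.02
tool_pos: [479.5, 255.9, 420.2]
tcp_rot: [-179.3, -0.4, -179.1]
ft_force: [1.1, 0.7, -0.0]
finger_gap: 85.3
```

Run:
```python
from h import *
print(pose()[0],r.sense()['tcp_rot'],r.sense()['qd'])
C,im=snap('wrist','w1'); cv2.imwrite('pics/w1b.png',cv2.resize(im[:,:,::-1],(800,600),interpolation=cv2.INTER_CUBIC))
snap('side','side1')
```

```text
[479.4984942  255.87536587 420.21241502] [-179.32174678   -0.41106955 -179.07818273] [ 2.4630628  -0.81798495  0.40879208  1.76579955  0.58310465  1.08503737]
```

View pics/w1b.png

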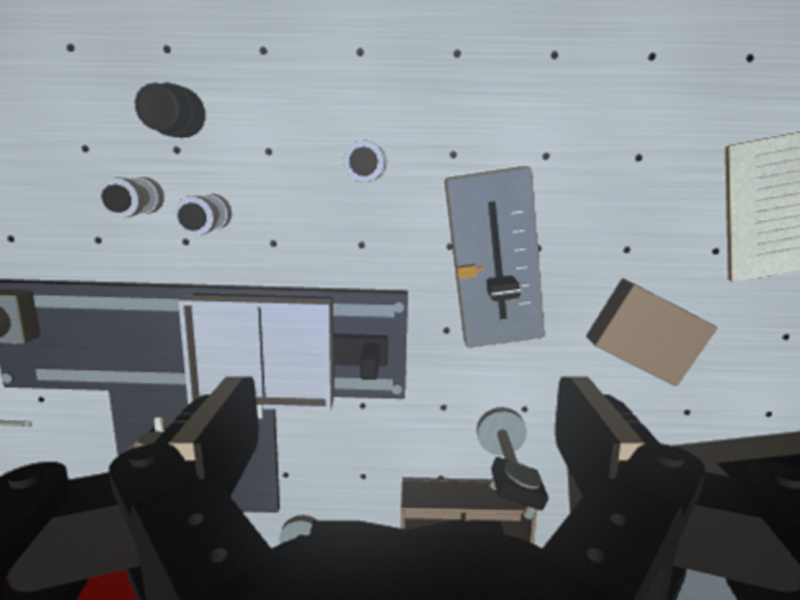

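Wrist view (800 px): three cells with caps at (364,160), (196,214) and (120,198). The fader grip top is at (505,285), the slot runs (492,202)–(503,318), the clip tip is at (482,270). The tray corners are roughly (185,300), (330,298), (330,402), with the black line from (261,307) and the grip post at (371,352).

Run:
```python
from h import *
C=load('w1')
P=dict(cellA=(117,197,62),cellB=(194,215,62),cellC=(362,160,62),ftop=(505,283,67),slot0=(492,202,30),slot1=(503,318,30),clip=(482,270,30),btl=(446,180,30),btr=(529,167,30),bbl=(467,347,30),bbr=(543,336,30),trNL=(181,302,35),trNR=(331,298,35),trFR=(332,408,35),line0=(261,307,16),line1=(263,398,16),post=(371,345,68),stN=(407,291,10),stF=(404,398,10),stNL=(0,280,10),lens=(157,108,55),bolt=(0,320,75))
for k,(u,v,z) in P.items(): print(k,back(C,(u/1.5625,v/1.5625),z)[0].round(1))
```

```text
cellA [447.  -35.4  62. ]
cellB [463.3  39.7  62. ]
cellC [407.5 207.8  62. ]
ftop [525.6 353.2  67. ]
slot0 [447.3 340.9  30. ]
slot1 [573.9 360.9  30. ]
clip [520.  334.5  30. ]
btl [425.7 291.9  30. ]
btr [411.2 376.7  30. ]
bbl [609.  322.5  30. ]
bbr [594.1 407.1  30. ]
trNL [561.3   4.9  35. ]
trNR [553.4 170.4  35. ]
trFR [685.7 168.8  35. ]
line0 [570.7  87.1  16. ]
line1 [684.2  82.9  16. ]
post [595.  216.9  68. ]
stN [550.  253.4  10. ]
stF [683.3 252.1  10. ]
stNL [ 546.3 -212.8   10. ]
lens [362.6  10.3  55. ]
bolt [ 573.1 -165.8   75. ]
```

Emit:
play_rows(deltas=[[[0, 0, 0], [0, 0, -0.14], 0], [[0, 0.024, 0.043], [0, 0, 0], 0], [[-0.001, 0.024, 0.043], [0, 0, 0], 0], [[-0.001, 0.024, 0.043], [0, 0, 0], 0], [[-0.001, 0.024, 0.043], [0, 0, 0], 0], [[0, 0, 0], [0, 0, 0], 0], [[0, 0, 0], [0, 0, 0], 0]])

```text
time: 3.0
tool_pos: [456.2, 364.2, 246.6]
tcp_rot: [-179.7, -0.3, -169.8]
ft_force: [-0.2, -0.3, 0.1]
finger_gap: 85.1
```

```bash
cat >> h.py <<'E'
def plan(target,yaw):
    p,R=pose(); Rt=Ro.from_euler('xyz',[180,0,yaw],degrees=True).as_matrix()
    print('at',p.round(1),'rotvec',Ro.from_matrix(R.T@Rt).as_rotvec().round(3),'then tool shift m',(Rt.T@(np.array(target)-p)/1000).round(4))
E
python3 - <<'E'
from h import *
print(pose()[0],r.sense()['tcp_rot'],r.sense()['qd'].round(1))
C,im=snap('wrist','w2'); cv2.imwrite('pics/w2b.png',cv2.resize(im[:,:,::-1],(800,600),interpolation=cv2.INTER_CUBIC))
E
```

```text
[456.24093655 364.1670823  246.62100943] [-179.65586052   -0.2514945  -169.80081802] [ 1.3  0.6  1.3  0.4 -0.   0.3]
```

View pics/w2b.png

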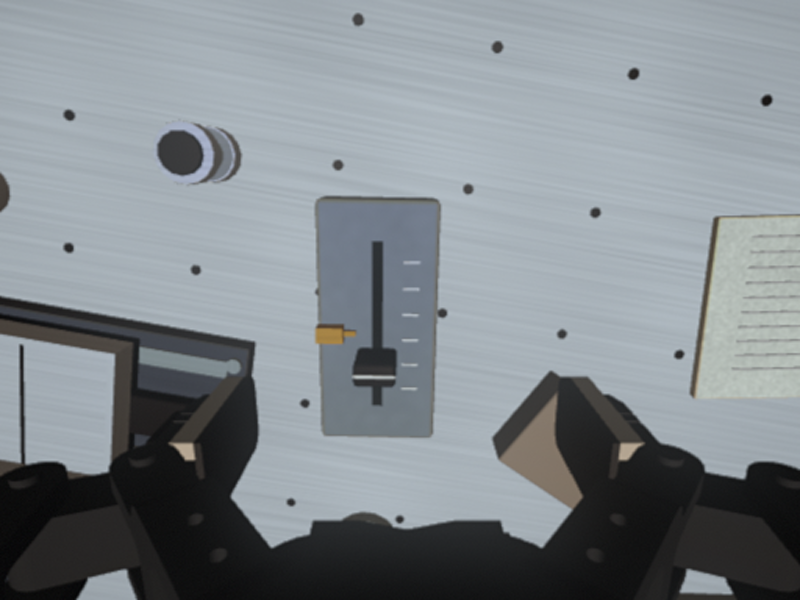

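Closer view: the grip is at x 354–396, its top white line is at (375,377), the slot runs (377,242)–(377,404), and the clip tip is at (355,334) with the body at (330,335). The cell C cap is at (181,153).

Run:
```python
from h import *
C=load('w2')
P=dict(ftopline=(375,377,67),slot0=(377,242,30),slot1=(377,404,30),clip=(354,334,31),clipbody=(330,335,35),btl=(316,200,30),btr=(440,200,30),bbl=(322,434,30),bbr=(432,435,30),cellC=(183,153,62),tick0=(412,262,30),tick5=(408,389,30))
for k,(u,v,z) in P.items(): print(k,back(C,(u/1.5625,v/1.5625),z)[0].round(1))
plan((530,354,120),-170.8)
```

```text
ftopline [535.  355.4  67. ]
slot0 [447.2 340.   30. ]
slot1 [574.  360.9  30. ]
clip [519.3 334.3  31. ]
clipbody [521.8 316.9  35. ]
btl [425.5 292.6  30. ]
btr [409.8 378.9  30. ]
bbl [608.1 321.7  30. ]
bbr [593.  408.9  30. ]
cellC [408.4 211.5  62. ]
tick0 [457.1 367.5  30. ]
tick5 [556.9 382.7  30. ]
at [456.2 364.  246.4] rotvec [-0.006 -0.005  0.017] then tool shift m [-0.0713 -0.0217  0.1264]
```

Emit:
play_rows(deltas=[[[-0.025, -0.007, 0.04], [-0.006, -0.005, 0.015], 0], [[-0.025, -0.007, 0.04], [0, 0, 0], 0], [[-0.026, -0.007, 0.04], [0, 0, 0], 0], [[0, 0, 0], [0, 0, 0], 0]])

```text
time: 3.55
tool_pos: [542.5, 357.5, 135.2]
tcp_rot: [179.6, 0.9, -170.8]
ft_force: [-2.0, 0.4, 0.1]
finger_gap: 85.4
```

Run:
```python
from h import *
plan((535,355,37),-170.64)
```

```text
at [542.5 357.5 135.2] rotvec [ 0.006  0.016 -0.002] then tool shift m [ 0.0078 -0.0012  0.0982]
```

Emit:
play_rows(deltas=[[[0.007, -0.001, 0.03], [0.006, 0.016, 0], 0], [[0, 0, 0.03], [0, 0, 0], 0], [[0, 0, 0.025], [0, 0, 0], 0], [[0, 0, 0], [0, 0, 0], 0]])

```text
time: 4.05
tool_pos: [540.0, 358.3, 57.5]
tcp_rot: [179.7, 0.7, -170.8]
ft_force: [-0.2, 0.2, -0.1]
finger_gap: 85.2
```

Run:
```python
from h import *
plan((535,355,37),-170.64)
```

```text
at [540.  358.3  57.5] rotvec [ 0.005  0.011 -0.003] then tool shift m [ 0.0055 -0.0024  0.0205]
```

Emit:
play_rows(deltas=[[[0.005, -0.002, 0.019], [0.005, 0.01, 0], 0], [[0, 0, 0.002], [0, 0, 0], 0], [[0, 0, 0], [0, 0, 0], 1], [[0, 0, 0], [0, 0, 0], 1], [[0, 0, 0], [0, 0, 0], 1], [[0, 0, 0], [0, 0, 0], 1], [[0, 0, 0], [0, 0, 0], 1]], force=30)

```text
time: 4.92
tool_pos: [539.2, 354.8, 42.1]
tcp_rot: [-179.9, 0.5, -170.8]
ft_force: [-0.7, 3.7, -3.3]
finger_gap: 29.5
```

Gripped at a 29.5 mm gap. Next I pull toward the robot (+x tool).

Emit:
play_rows(deltas=[[[0.02, 0, 0], [0, 0, 0], 1], [[0.02, 0, 0], [0, 0, 0], 1], [[0.02, 0, 0], [0, 0, 0], 1], [[0.01, 0, 0], [0, 0, 0], 1], [[0.005, 0, 0], [0, 0, 0], 1], [[0.004, 0, 0], [0, 0, 0], 1], [[0, 0, 0], [0, 0, 0], 1]])

```text
time: 5.8
tool_pos: [465.0, 342.7, 42.1]
tcp_rot: [180.0, 1.2, -170.9]
ft_force: [-1.4, -0.6, 0.7]
finger_gap: 29.4
```

Emit:
play_rows(deltas=[[[0.008, 0, 0], [0, 0, 0], 1], [[0.008, 0, 0], [0, 0, 0], 1], [[0.008, 0, 0], [0, 0, 0], 1]])

```text
time: 6.18
tool_pos: [460.6, 342.0, 44.1]
tcp_rot: [179.7, 3.4, -171.1]
ft_force: [37.9, 7.3, -29.9]
finger_gap: 29.0
```

Emit:
play_rows(deltas=[[[0, 0, 0], [0, 0, 0], 1], [[0, 0, 0], [0, 0, 0], 0], [[0, 0, 0], [0, 0, 0], 0], [[0, 0, 0], [0, 0, 0], 0], [[0, 0, -0.03], [0, -0.03, 0], 0], [[0, 0, -0.05], [0, -0.02, 0], 0], [[0, 0, -0.05], [0, 0, 0], 0], [[0, 0, 0], [0, 0, 0], 0]])

```text
time: 7.18
tool_pos: [448.1, 339.8, 177.1]
tcp_rot: [179.6, 6.3, -171.1]
ft_force: [0.9, 0.6, 0.2]
finger_gap: 85.6
```

Run:
```python
from h import *
print(r.sense()['tcp_rot'])
plan((400,60,330),180)
```

```text
[ 179.60861885    6.27618044 -171.06961756]
at [448.1 339.8 177.1] rotvec [0.015 0.109 0.156] then tool shift m [ 0.0481 -0.2798 -0.1529]
```

Emit:
play_rows(deltas=[[[0, 0, -0.03], [0.015, 0.109, 0.156], 0], [[0.003, -0.043, -0.025], [0, 0, 0], 0], [[0.003, -0.043, -0.025], [0, 0, 0], 0], [[0.003, -0.043, -0.025], [0, 0, 0], 0], [[0.003, -0.043, -0.025], [0, 0, 0], 0], [[0.003, -0.043, -0.025], [0, 0, 0], 0], [[0, 0, 0], [0, 0, 0], 0], [[0, 0, 0], [0, 0, 0], 0]])

```text
time: 8.18
tool_pos: [425.7, 117.5, 325.9]
tcp_rot: [-179.5, -1.1, 180.0]
ft_force: [0.3, -0.6, -0.6]
finger_gap: 85.3
```

Run:
```python
from h import *
print(pose()[0],r.sense()['tcp_rot'],r.sense()['qd'].round(1))
C,im=snap('wrist','w3'); cv2.imwrite('pics/w3b.png',cv2.resize(im[:,:,::-1],(800,600),interpolation=cv2.INTER_CUBIC))
```

```text
[425.68153029 117.52252672 325.85064295] [-179.53062347   -1.11413267  179.99578542] [-0.8 -0.5 -0.4 -0.3  0.2 -0.4]
```

View pics/w3b.png

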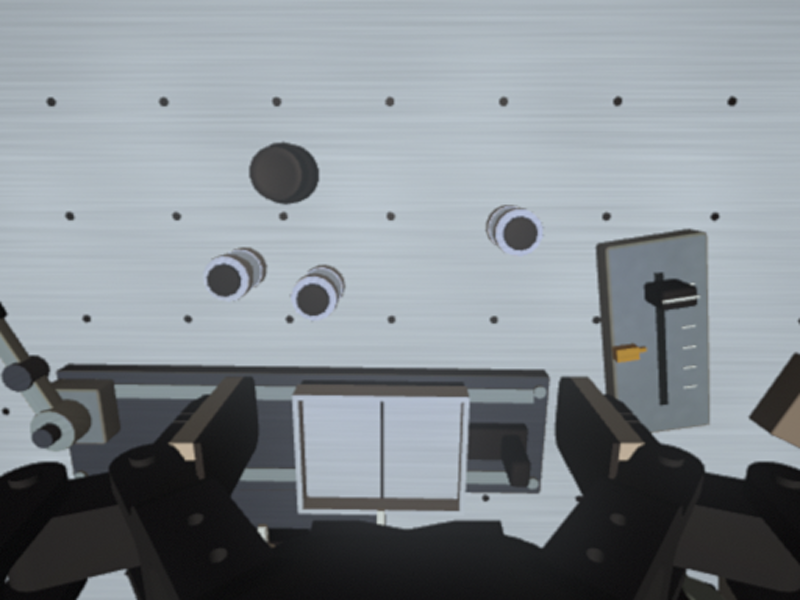

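The fader grip is now at the first tick. Caps: A (226,280), B (315,299), C (519,233). Tray rim corners: (294,395), (468,390), (461,510), (298,511). The floor line runs (382,402)–(382,498).

Run:
```python
from h import *
C=load('w3'); C2=load('w1')
for z in (30,35,40,45,50):
    c=back(C,np.array([(294,396),(468,390),(461,510),(298,511)])/1.5625,z)
    print(z,c[:,:2].round(1).tolist(),[round(np.linalg.norm(c[i]-c[(i+1)%4]),1) for i in range(4)], back(C,np.array([(382,402),(382,498)])/1.5625,z-19)[:,:2].round(1).tolist(),back(C,(382,520/1),z).shape)
im=cv2.imread('pics/w3.png'); g=im.max(axis=2)
for n,(u,v) in dict(A=(226,280),B=(315,299),C=(519,233)).items():
    u/=1.5625;v/=1.5625; x0,y0=int(u)-13,int(v)-13
    m=(g[y0:y0+27,x0:x0+27]<75).astype(np.uint8); k,l,st,ce=cv2.connectedComponentsWithStats(m)
    i=l[13,13]; q=ce[i]+[x0,y0]; print(n,q*1.5625,st[i,4],back(C,q,62)[0].round(1),'r=',np.sqrt(st[i,4]/np.pi).round(1))
for k,(u,v,z) in dict(stageNL=(65,367,20),stageNR=(548,371,20),post=(515,438,68),postb=(515,470,68),bolt=(46,436,75),pin=(25,372,75),ptr=(382,523,40),fader=(672,293,67),tick0=(0,0,0)).items(): print(k,back(C,(u/1.5625,v/1.5625),z)[0].round(1))
```

```text
30 [[567.6, 8.1], [560.6, 174.1], [692.2, 171.1], [694.5, 5.3]] [np.float64(166.2), np.float64(131.6), np.float64(165.8), np.float64(127.0)] [[582.6, 91.1], [692.5, 89.9]] (1, 3)
35 [[565.2, 9.4], [558.4, 173.5], [688.5, 170.5], [690.7, 6.6]] [np.float64(164.3), np.float64(130.1), np.float64(163.9), np.float64(125.5)] [[580.2, 91.4], [688.9, 90.2]] (1, 3)
40 [[562.9, 10.6], [556.1, 172.9], [684.7, 169.9], [686.9, 7.9]] [np.float64(162.4), np.float64(128.6), np.float64(162.0), np.float64(124.1)] [[577.7, 91.7], [685.3, 90.5]] (1, 3)
45 [[560.5, 11.9], [553.8, 172.2], [680.9, 169.3], [683.2, 9.2]] [np.float64(160.5), np.float64(127.1), np.float64(160.2), np.float64(122.7)] [[575.3, 92.0], [681.7, 90.8]] (1, 3)
50 [[558.2, 13.1], [551.6, 171.6], [677.2, 168.7], [679.4, 10.5]] [np.float64(158.6), np.float64(125.7), np.float64(158.3), np.float64(121.2)] [[572.9, 92.3], [678.1, 91.1]] (1, 3)
A [223.40635382 279.63039867] 301 [447.4 -37.3  62. ] r= 9.8
B [312.39809783 299.21875   ] 276 [464.   36.5  62. ] r= 9.4
C [519.7865099  232.91563531] 303 [408.  207.8  62. ] r= 9.8
stageNL [ 542.9 -214.5   20. ]
stageNR [545.1 251.6  20. ]
post [589.4 212.5  68. ]
postb [621.5 214.3  68. ]
bolt [ 585.6 -201.5   75. ]
pin [ 525.3 -208.8   75. ]
ptr [700.2  91.4  40. ]
fader [456.6 334.9  67. ]
tick0 [ 219.  -229.3    0. ]
```

Emit:
play_rows(deltas=[[[0.004, 0.018, 0.04], [-0.008, -0.019, 0], 0], [[0.004, 0.018, 0.04], [0, 0, 0], 0], [[0.004, 0.018, 0.04], [0, 0, 0], 0], [[0.003, 0.018, 0.04], [0, 0, 0], 0], [[0.003, 0.018, 0.04], [0, 0, 0], 0], [[0, 0, 0], [0, 0, 0], 0], [[0, 0, 0], [0, 0, 0], 0]])

```text
time: 9.1
tool_pos: [400.6, 214.7, 113.9]
tcp_rot: [-179.8, -0.5, -179.4]
ft_force: [1.4, 0.1, 0.4]
finger_gap: 85.1
```

Run:
```python
from h import *
print(r.sense()['tcp_rot'])
plan((408,207.8,22),180)
C,im=snap('wrist','w4');print(proj(C,[[408,207.8,62]])*1.5625);cv2.imwrite('pics/w4b.png',cv2.resize(im[:,:,::-1],(800,600)))
```

```text
[-179.83476799   -0.53279836 -179.37394294]
at [400.6 214.7 113.9] rotvec [-0.003 -0.009  0.011] then tool shift m [-0.0074 -0.0069  0.0919]
[[389.78385074 350.35798581]]
```

```bash
cat >> h.py <<'E'
def cap(f,xy,z=62,w=40):
    C=load(f); im=cv2.imread('pics/'+f+'.png').max(axis=2); u,v=proj(C,[[*xy,z]])[0]; x0,y0=max(int(u)-w,0),max(int(v)-w,0)
    m=(im[y0:y0+2*w,x0:x0+2*w]<75).astype(np.uint8); k,l,st,ce=cv2.connectedComponentsWithStats(m)
    for i in range(1,k):
        if st[i,4]>120: print('blob',st[i].tolist(),back(C,ce[i]+[x0,y0],z)[0].round(1))
E
python3 -c "
from h import *
cap('w4',(408,207.8))"
```

```text
blob [21, 20, 41, 40, 1290] [407.5 208.3  62. ]
```

View pics/w4b.png

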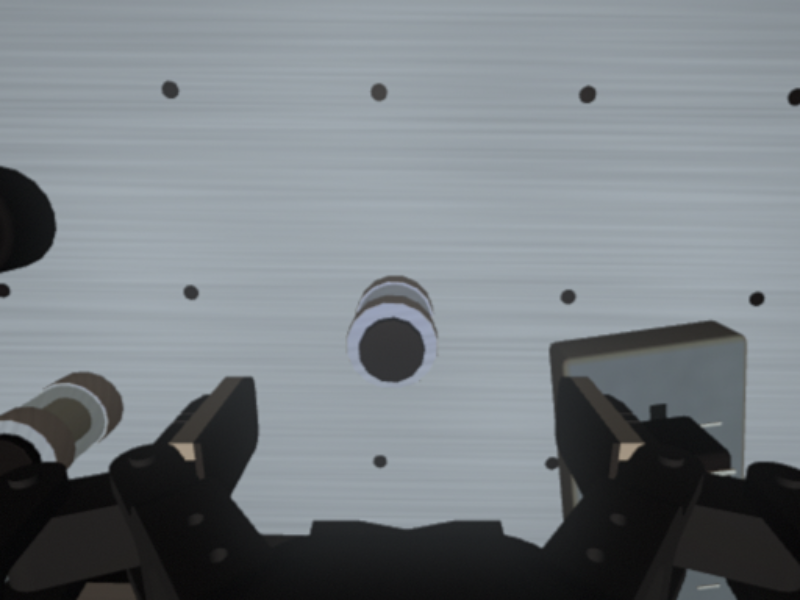

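Cell C is at (407.5, 208.3), which agrees with the earlier estimate. Descending.

Emit:
play_rows(deltas=[[[-0.007, -0.006, 0.02], [-0.003, -0.009, 0.01], 0], [[0, 0, 0.025], [0, 0, 0], 0], [[0, 0, 0.025], [0, 0, 0], 0], [[0, 0, 0.005], [0, 0, 0], 0], [[0, 0, 0], [0, 0, 0], 0]])

```text
time: 9.78
tool_pos: [415.9, 209.4, 46.9]
tcp_rot: [179.7, 0.9, 179.9]
ft_force: [0.2, -0.4, 0.7]
finger_gap: 85.2
```

Run:
```python
from h import *
plan((407.5,208.2,22),180)
```

```text
at [415.9 209.4  46.9] rotvec [ 0.005  0.015 -0.002] then tool shift m [ 0.0084 -0.0012  0.0249]
```

Emit:
play_rows(deltas=[[[0.008, -0.001, 0.015], [0.005, 0.012, 0], 0], [[0, 0, 0.008], [0, 0, 0], 0], [[0, 0, 0], [0, 0, 0], 0]])

```text
time: 10.15
tool_pos: [409.3, 209.0, 24.7]
tcp_rot: [179.9, 0.3, 179.9]
ft_force: [-0.5, -0.3, 0.5]
finger_gap: 85.7
```

Run:
```python
from h import *
plan((407.5,208.2,22),180)
```

```text
at [409.3 209.   24.7] rotvec [ 0.001  0.006 -0.002] then tool shift m [ 0.0018 -0.0008  0.0027]
```

Close on the cell, then lift.

Emit:
play_rows(deltas=[[[0.002, -0.001, 0.003], [0, 0.005, 0], 0.3], [[0, 0, 0], [0, 0, 0], 1], [[0, 0, 0], [0, 0, 0], 1], [[0, 0, 0], [0, 0, 0], 1], [[0, 0, 0], [0, 0, 0], 1], [[0, 0, 0], [0, 0, 0], 1]], force=50)

```text
time: 10.9
tool_pos: [407.7, 208.1, 22.0]
tcp_rot: [179.9, 0.1, 179.9]
ft_force: [-0.3, -0.7, -1.1]
finger_gap: 39.1
```

Emit:
play_rows(deltas=[[[0, 0, -0.02], [0, 0, 0], 1], [[0, 0, -0.04], [0, 0, 0], 1], [[0, 0, -0.04], [0, 0, 0], 1], [[0, 0, -0.02], [0, 0, 0], 1], [[0, 0, 0], [0, 0, 0], 1], [[0, 0, 0], [0, 0, 0], 1]])

```text
time: 11.65
tool_pos: [405.6, 207.1, 142.9]
tcp_rot: [-180.0, -0.2, 179.9]
ft_force: [-0.7, 0.3, -2.0]
finger_gap: 39.0
```

Run:
```python
from h import *
plan((589,133,145),180)
```

```text
at [405.6 207.1 142.9] rotvec [-0.    -0.003 -0.002] then tool shift m [-0.1834 -0.0741 -0.0021]
```

Emit:
play_rows(deltas=[[[-0.02, -0.008, 0], [0, 0, 0], 1], [[-0.04, -0.016, 0], [0, 0, 0], 1], [[-0.04, -0.016, 0], [0, 0, 0], 1], [[-0.04, -0.016, 0], [0, 0, 0], 1], [[-0.03, -0.012, 0], [0, 0, 0], 1], [[-0.01, -0.004, 0], [0, 0, 0], 1], [[0, 0, 0], [0, 0, 0], 1], [[0, 0, 0], [0, 0, 0], 1]])

```text
time: 12.65
tool_pos: [582.2, 132.4, 126.9]
tcp_rot: [-179.8, -1.3, 180.0]
ft_force: [-0.4, 1.3, -1.5]
finger_gap: 38.9
```

Run:
```python
from h import *
plan((589,133,55),180)
C,im=snap('wrist','w5'); snap('scene','sc5'); cv2.imwrite('pics/w5b.png',cv2.resize(im[:,:,::-1],(800,600)))
```

```text
at [582.2 132.4 126.9] rotvec [-0.003 -0.023 -0.   ] then tool shift m [-0.0068  0.0006  0.0719]
```

View pics/w5b.png

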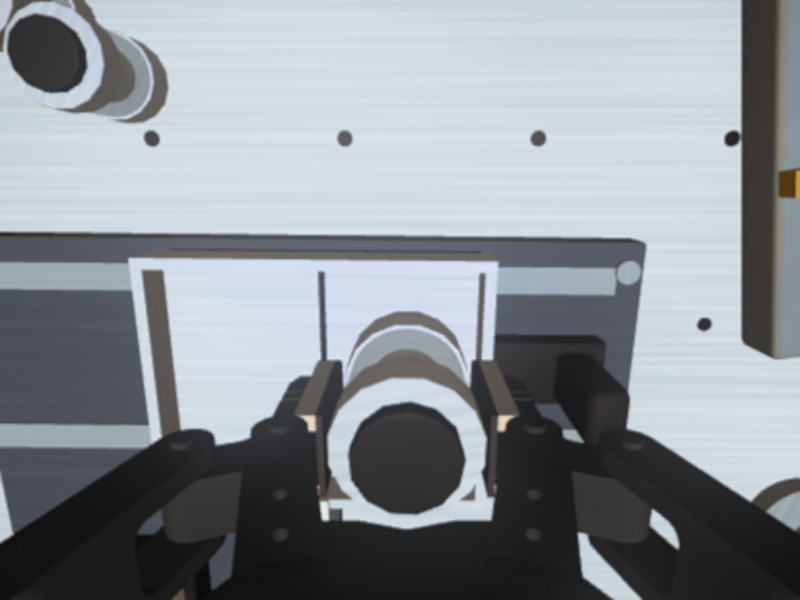

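The cell is held upright. Near rim corners are at (130,259) and (498,261), and the line starts at (321,272).

Run:
```python
from h import *
C=load('w5')
for z in (44,47,50,53):
  c=back(C,np.array([(130,259),(498,261)])/1.5625,z); print(z,c[:,:2].round(1).tolist(),np.linalg.norm(c[1]-c[0]).round(1),back(C,np.array([(321,272),(324,358)])/1.5625,z-19)[:,:2].round(1).tolist())
```

```text
44 [[555.7, 5.1], [556.5, 174.3]] 169.2 [[565.3, 89.4], [611.0, 89.1]]
47 [[555.2, 6.8], [556.0, 173.7]] 167.0 [[564.7, 89.9], [609.9, 89.6]]
50 [[554.7, 8.4], [555.5, 173.2]] 164.7 [[564.2, 90.4], [608.8, 90.1]]
53 [[554.3, 10.1], [555.0, 172.6]] 162.5 [[563.6, 90.9], [607.6, 90.7]]
```

Emit:
play_rows(deltas=[[[-0.005, 0, 0.02], [-0.003, -0.02, 0], 1], [[0, 0, 0.02], [0, 0, 0], 1], [[0, 0, 0.012], [0, 0, 0], 1], [[0, 0, 0], [0, 0, 0], 1]])

```text
time: 13.25
tool_pos: [585.7, 134.1, 74.5]
tcp_rot: [180.0, -0.1, -179.9]
ft_force: [0.5, -0.0, -1.0]
finger_gap: 38.8
```

Run:
```python
from h import *
plan((588.5,132.5,55),180)
```

```text
at [585.7 134.1  74.5] rotvec [ 0.001 -0.002  0.003] then tool shift m [-0.0028 -0.0016  0.0195]
```

Emit:
play_rows(deltas=[[[-0.003, -0.002, 0.008], [0, 0, 0], 1], [[0, 0, 0.005], [0, 0, 0], 1]])

```text
time: 13.5
tool_pos: [590.0, 132.2, 62.9]
tcp_rot: [180.0, 0.0, -179.8]
ft_force: [-15.3, -1.7, 29.8]
finger_gap: 39.1
```

Emit:
play_rows(deltas=[[[0, 0, 0.003], [0, 0, 0], 1]])

```text
time: 13.62
tool_pos: [590.2, 132.3, 62.9]
tcp_rot: [180.0, 0.0, -179.8]
ft_force: [-21.8, -2.1, 37.8]
finger_gap: 39.3
```

Emit:
play_rows(deltas=[[[0, 0, 0.003], [0, 0, 0], 1]])

```text
time: 13.75
tool_pos: [590.3, 132.3, 63.0]
tcp_rot: [180.0, 0.0, -179.8]
ft_force: [-15.5, -1.3, 23.3]
finger_gap: 39.2
```

Emit:
play_rows(deltas=[[[0, 0, 0.003], [0, 0, 0], 1]])

```text
time: 13.88
tool_pos: [590.4, 132.4, 63.0]
tcp_rot: [180.0, -0.0, -179.8]
ft_force: [-15.7, -1.8, 22.9]
finger_gap: 39.0
```

Contact at TCP z = 63 puts the tray floor at about 41. Release and lift.

Emit:
play_rows(deltas=[[[0, 0, 0], [0, 0, 0], 0.3], [[0, 0, 0], [0, 0, 0], 0.3], [[0, 0, 0], [0, 0, 0], 0.3], [[0, 0, -0.02], [0, 0, 0], 0.3], [[0, 0, -0.04], [0, 0, 0], 0.3], [[0, 0, -0.04], [0, 0, 0], 0.3], [[0, 0, -0.03], [0, 0, 0], 0.3], [[0, 0, 0], [0, 0, 0], 0.3]])

```text
time: 14.88
tool_pos: [592.0, 132.2, 203.4]
tcp_rot: [179.9, 0.3, -179.9]
ft_force: [0.0, 0.4, -0.2]
finger_gap: 59.7
```

Run:
```python
from h import *
plan((400,0,220),180)
```

```text
at [592.  132.2 203.4] rotvec [0.001 0.005 0.002] then tool shift m [ 0.192  -0.1322 -0.0166]
```

Emit:
play_rows(deltas=[[[0.015, -0.012, 0], [0, 0, 0], 0.3], [[0.03, -0.025, 0.005], [0, 0, 0], 0.3], [[0.035, -0.028, 0.01], [0, 0, 0], 0.3], [[0.035, -0.028, 0.01], [0, 0, 0], 0.3], [[0.03, -0.025, 0.01], [0, 0, 0], 0.3], [[0.01, -0.008, 0.005], [0, 0, 0], 0.3], [[0, 0, 0], [0, 0, 0], 0.3], [[0, 0, 0], [0, 0, 0], 0.3]])

```text
time: 15.88
tool_pos: [433.1, 3.6, 160.2]
tcp_rot: [179.9, 0.3, -179.8]
ft_force: [-0.0, -0.4, 1.4]
finger_gap: 60.0
```

Run:
```python
from h import *
C,im=snap('wrist','w6')
cap('w6',(447.4,-37.3)); cap('w6',(464,36.5))
plan((447.4,-37.3,100),180)
```

```text
blob [21, 24, 34, 33, 843] [446.8 -39.2  62. ]
blob [62, 53, 18, 27, 415] [469.6 -12.7  62. ]
blob [13, 65, 15, 15, 155] [475.3 -53.6  62. ]
blob [64, 45, 16, 35, 461] [485.   62.8  62. ]
at [433.2   3.7 160.2] rotvec [0.002 0.006 0.003] then tool shift m [-0.0142 -0.041   0.0602]
```

```bash
python3 -c "
import cv2
cv2.imwrite('pics/w6b.png',cv2.resize(cv2.imread('pics/w6.png'),(800,600)))"
```

```text
(no output)
```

View pics/w6b.png

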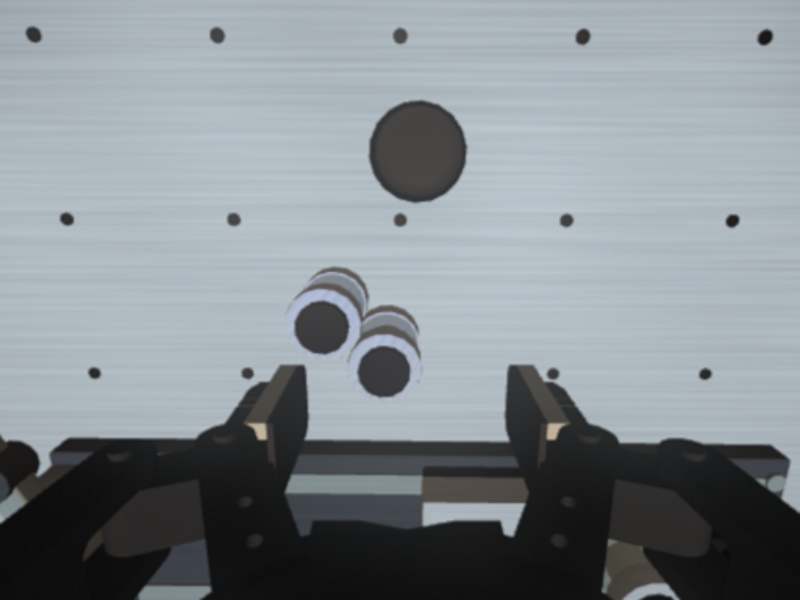

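Cell B has been knocked next to cell A: A at (321,327), B at (384,372), nearly touching. I'll grasp across the line that joins them.

Run:
```python
from h import *
C=load('w6'); im=cv2.imread('pics/w6.png').max(axis=2)
P=[]
for q in [(321,327),(384,372)]:
    u,v=(np.array(q)/1.5625).astype(int); m=(im[v-22:v+23,u-22:u+23]<75).astype(np.uint8); k,l,st,ce=cv2.connectedComponentsWithStats(m); i=l[22,22]
    P.append(back(C,ce[i]+[u-22,v-22],62)[0]); print(st[i],P[-1].round(1))
d=P[1]-P[0]; print(np.linalg.norm(d),np.degrees(np.arctan2(d[1],d[0])))
a=np.degrees(np.arctan2(d[1],d[0]))
for s in (0,180):
    yaw=((a+s)+180)%360-180; print('yaw',yaw); plan((*P[1][:2],100),yaw)
print(r.sense()['joint_pos'])
```

```text
[  6   6  34  33 843] [446.8 -39.2  62. ]
[  7   6  32  32 787] [470.9  -7.9  62. ]
39.491426451540455 52.4404606583162
yaw 52.4404606583162
at [433.2   3.7 160.2] rotvec [7.00e-03 1.00e-03 2.23e+00] then tool shift m [0.0138 0.0369 0.0602]
yaw -127.55953934168383
at [433.2   3.7 160.2] rotvec [-0.001  0.006 -0.912] then tool shift m [-0.0138 -0.0369  0.0602]
[ -6.43200643 -17.22585764 116.0389065    0.15518459  80.88608122
 -96.64221761]
```

Emit:
play_rows(deltas=[[[0, 0, 0], [0, 0, -0.15], 0.3], [[0, 0, 0], [0, 0, -0.15], 0.3], [[0, 0, 0], [0, 0, -0.15], 0.3], [[0, 0, 0], [0, 0, -0.15], 0.3], [[-0.012, -0.016, 0.01], [0, 0, 0], 0.3], [[-0.012, -0.015, 0.01], [0, 0, 0], 0.3], [[0, 0, 0], [0, 0, 0], 0.3], [[0, 0, 0], [0, 0, 0], 0.3]])

```text
time: 16.92
tool_pos: [478.5, -2.5, 143.2]
tcp_rot: [-179.8, 0.6, -143.8]
ft_force: [0.2, -0.0, 1.1]
finger_gap: 59.6
```

Run:
```python
from h import *
C,im=snap('wrist','w7')
cap('w7',(470.9,-7.9))
plan((470.9,-7.9,90),-145)
```

```text
blob [22, 23, 35, 36, 257] [475.8  -7.   62. ]
at [478.4  -2.6 143.3] rotvec [-0.003  0.01   0.02 ] then tool shift m [ 0.0092 -0.      0.0533]
```

Emit:
play_rows(deltas=[[[0.008, 0, 0.015], [-0.003, 0.01, 0.02], 0.3], [[0, 0, 0.02], [0, 0, 0], 0.3], [[0, 0, 0.01], [0, 0, 0], 0.3], [[0, 0, 0], [0, 0, 0], 0.3]])

```text
time: 17.48
tool_pos: [470.0, -7.4, 95.9]
tcp_rot: [180.0, -0.1, -145.1]
ft_force: [0.5, 1.1, -0.3]
finger_gap: 60.1
```

Run:
```python
from h import *
plan((470.9,-7.9,22),-145)
```

```text
at [470.   -7.4  95.9] rotvec [ 0.    -0.002 -0.002] then tool shift m [-0.0005 -0.0009  0.0739]
```

Emit:
play_rows(deltas=[[[-0.001, -0.001, 0.02], [0, 0, 0], 0.3], [[0, 0, 0.02], [0, 0, 0], 0.3], [[0, 0, 0.02], [0, 0, 0], 0.3], [[0, 0, 0.008], [0, 0, 0], 0.3], [[0, 0, 0], [0, 0, 0], 0.3]])

```text
time: 18.1
tool_pos: [473.6, -8.3, 29.6]
tcp_rot: [-179.8, 0.1, -145.2]
ft_force: [0.7, -1.1, -0.9]
finger_gap: 59.8
```

Run:
```python
from h import *
plan((470.9,-7.9,22),-145)
```

```text
at [473.6  -8.3  29.6] rotvec [-0.003  0.002 -0.003] then tool shift m [0.0019 0.0019 0.0076]
```

Emit:
play_rows(deltas=[[[0.002, 0.002, 0.007], [0, 0, 0], 0.3], [[0, 0, 0], [0, 0, 0], 0.3], [[0, 0, 0], [0, 0, 0], 1], [[0, 0, 0], [0, 0, 0], 1], [[0, 0, 0], [0, 0, 0], 1], [[0, 0, 0], [0, 0, 0], 1]])

```text
time: 18.85
tool_pos: [472.1, -8.0, 24.3]
tcp_rot: [-179.7, 0.2, -145.2]
ft_force: [0.2, -0.8, -0.1]
finger_gap: 39.0
```

Emit:
play_rows(deltas=[[[0, 0, -0.02], [0, 0, 0], 1], [[0, 0, -0.03], [0, 0, 0], 1], [[0, 0, -0.04], [0, 0, 0], 1], [[0, 0, -0.03], [0, 0, 0], 1], [[0, 0, 0], [0, 0, 0.15], 1], [[0, 0, 0], [0, 0, 0.15], 1], [[0, 0, 0], [0, 0, 0.15], 1], [[0, 0, 0], [0, 0, 0.15], 1]])

```text
time: 19.85
tool_pos: [469.8, -7.4, 146.9]
tcp_rot: [-179.9, 0.2, 179.4]
ft_force: [0.5, 0.5, -1.6]
finger_gap: 38.8
```

Run:
```python
from h import *
plan((642,92,145),180)
```

```text
at [469.8  -7.4 146.9] rotvec [-0.002  0.004 -0.01 ] then tool shift m [-0.1722  0.0994  0.0019]
```

Emit:
play_rows(deltas=[[[-0.02, 0.011, -0.003], [0, 0, 0], 1], [[-0.035, 0.021, -0.003], [0, 0, 0], 1], [[-0.035, 0.021, -0.003], [0, 0, 0], 1], [[-0.035, 0.021, -0.003], [0, 0, 0], 1], [[-0.03, 0.015, -0.003], [0, 0, 0], 1], [[-0.01, 0.004, -0.003], [0, 0, 0], 1], [[0, 0, 0], [0, 0, 0], 1], [[0, 0, 0], [0, 0, 0], 1]])

```text
time: 20.85
tool_pos: [638.9, 86.0, 161.9]
tcp_rot: [-179.9, -0.1, 179.2]
ft_force: [-0.6, 0.5, -2.0]
finger_gap: 38.9
```

Run:
```python
from h import *
plan((642,92,66),180)
snap('wrist','w8')
```

```text
at [638.9  86.  161.9] rotvec [-0.002 -0.001 -0.014] then tool shift m [-0.0031  0.006   0.0959]
```

Emit:
play_rows(deltas=[[[-0.003, 0.006, 0.02], [0, 0, -0.014], 1], [[0, 0, 0.03], [0, 0, 0], 1], [[0, 0, 0.02], [0, 0, 0], 1], [[0, 0, 0.006], [0, 0, 0], 1], [[0, 0, 0], [0, 0, 0], 1]])

```text
time: 21.52
tool_pos: [640.0, 91.9, 80.4]
tcp_rot: [-179.9, -0.2, -179.9]
ft_force: [0.2, -0.3, -1.9]
finger_gap: 39.1
```

Run:
```python
from h import *
plan((642,92,66),180)
```

```text
at [640.   91.9  80.4] rotvec [-0.002 -0.003  0.001] then tool shift m [-0.002   0.0001  0.0144]
```

Emit:
play_rows(deltas=[[[-0.002, 0, 0.008], [0, 0, 0], 1], [[0, 0, 0.004], [0, 0, 0], 1]])

```text
time: 21.78
tool_pos: [643.5, 91.9, 69.8]
tcp_rot: [-179.9, -0.0, -179.9]
ft_force: [-0.1, -0.7, -1.7]
finger_gap: 39.2
```

Emit:
play_rows(deltas=[[[0, 0, 0.003], [0, 0, 0], 1]])

```text
time: 21.9
tool_pos: [644.0, 91.9, 67.1]
tcp_rot: [-179.9, 0.1, -179.9]
ft_force: [0.1, 0.4, -2.2]
finger_gap: 38.8
```

Emit:
play_rows(deltas=[[[0.002, 0, 0.002], [0, 0, 0], 1], [[0, 0, 0.001], [0, 0, 0], 1]])

```text
time: 22.15
tool_pos: [642.5, 91.9, 65.3]
tcp_rot: [-179.9, 0.1, -179.9]
ft_force: [-5.4, -0.7, 8.5]
finger_gap: 38.9
```

Emit:
play_rows(deltas=[[[0, 0, 0], [0, 0, 0], 0.3], [[0, 0, 0], [0, 0, 0], 0.3], [[0, 0, 0], [0, 0, 0], 0.3], [[0, 0, -0.02], [0, 0, 0], 0.3], [[0, 0, -0.04], [0, 0, 0], 0.3], [[0, 0, -0.04], [0, 0, 0], 0.3], [[0, 0, -0.03], [0, 0, 0], 0.3], [[0, 0, 0], [0, 0, 0], 0.3]])

```text
time: 23.15
tool_pos: [643.2, 92.3, 206.2]
tcp_rot: [-179.9, 0.4, -179.9]
ft_force: [0.6, 0.3, -0.0]
finger_gap: 59.5
```

Emit:
play_rows(deltas=[[[0.02, -0.012, 0], [0, 0, 0], 0.3], [[0.04, -0.024, 0.01], [0, 0, 0], 0.3], [[0.04, -0.024, 0.01], [0, 0, 0], 0.3], [[0.04, -0.024, 0.01], [0, 0, 0], 0.3], [[0.035, -0.02, 0.01], [0, 0, 0], 0.3], [[0.015, -0.01, 0.01], [0, 0, 0], 0.3], [[0, 0, 0], [0, 0, 0], 0.3], [[0, 0, 0], [0, 0, 0], 0.3]])

```text
time: 24.15
tool_pos: [447.3, -24.4, 152.5]
tcp_rot: [-179.9, 0.5, -179.9]
ft_force: [0.4, -1.0, 0.1]
finger_gap: 60.0
```

Run:
```python
from h import *
snap('wrist','w9')
cap('w9',(446.8,-39.2))
plan((446.8,-39.2,85),180)
```

```text
blob [23, 23, 34, 34, 912] [446.2 -40.1  62. ]
at [447.3 -24.3 152.4] rotvec [-0.001  0.008  0.002] then tool shift m [ 0.0005 -0.0149  0.0674]
```

A is unmoved at (446.2, -40).

Emit:
play_rows(deltas=[[[0.001, -0.014, 0.02], [0, 0.008, 0], 0.3], [[0, 0, 0.03], [0, 0, 0], 0.3], [[0, 0, 0.03], [0, 0, 0], 0.3], [[0, 0, 0.008], [0, 0, 0], 0.3], [[0, 0, 0], [0, 0, 0], 0.3]])

```text
time: 24.82
tool_pos: [448.1, -40.3, 59.5]
tcp_rot: [-179.9, -0.1, -179.7]
ft_force: [-0.1, -0.2, 0.8]
finger_gap: 59.7
```

Run:
```python
from h import *
plan((446.4,-40,22),180)
```

```text
at [448.1 -40.3  59.5] rotvec [-0.002 -0.002  0.005] then tool shift m [0.0017 0.0003 0.0375]
```

Emit:
play_rows(deltas=[[[0.003, 0, 0.018], [0, 0, 0], 0.3], [[0.001, 0, 0.014], [0, 0, 0], 0.3], [[0, 0, 0.003], [0, 0, 0], 0.3], [[0, 0, 0], [0, 0, 0], 1], [[0, 0, 0], [0, 0, 0], 1], [[0, 0, 0], [0, 0, 0], 1], [[0, 0, 0], [0, 0, 0], 1]])

```text
time: 25.7
tool_pos: [448.3, -41.4, 28.1]
tcp_rot: [-179.8, 0.3, -179.7]
ft_force: [-0.0, 0.5, -1.3]
finger_gap: 38.9
```

Emit:
play_rows(deltas=[[[0, 0, -0.02], [0, 0, 0], 1], [[0, 0, -0.03], [0, 0, 0], 1], [[0, 0, -0.04], [0, 0, 0], 1], [[0, 0, -0.03], [0, 0, 0], 1], [[0, 0, 0], [0, 0, 0], 1], [[0, 0, 0], [0, 0, 0], 1]])

```text
time: 26.45
tool_pos: [445.9, -40.7, 149.6]
tcp_rot: [-179.8, 0.1, -179.7]
ft_force: [-0.2, 0.8, -1.2]
finger_gap: 38.9
```

Run:
```python
from h import *
plan((588,50,160),180)
```

```text
at [445.9 -40.7 149.6] rotvec [-0.003  0.002  0.005] then tool shift m [-0.1421  0.0907 -0.0104]
```

Emit:
play_rows(deltas=[[[-0.015, 0.01, -0.003], [0, 0, 0], 1], [[-0.03, 0.02, -0.003], [0, 0, 0], 1], [[-0.03, 0.02, -0.003], [0, 0, 0], 1], [[-0.03, 0.02, -0.003], [0, 0, 0], 1], [[-0.02, 0.012, -0.003], [0, 0, 0], 1], [[-0.01, 0.006, -0.003], [0, 0, 0], 1], [[0, 0, 0], [0, 0, 0], 1], [[0, 0, 0], [0, 0, 0], 1]])

```text
time: 27.45
tool_pos: [576.5, 50.2, 152.5]
tcp_rot: [-179.9, -1.1, -179.8]
ft_force: [1.0, 0.2, -1.7]
finger_gap: 38.5
```

Run:
```python
from h import *
plan((588,50,70),180)
C,im=snap('wrist','w10'); cv2.imwrite('pics/w10b.png',cv2.resize(im[:,:,::-1],(800,600)))
```

```text
at [576.5  50.2 152.5] rotvec [-0.002 -0.019  0.004] then tool shift m [-0.0115 -0.0002  0.0825]
```

View pics/w10b.png

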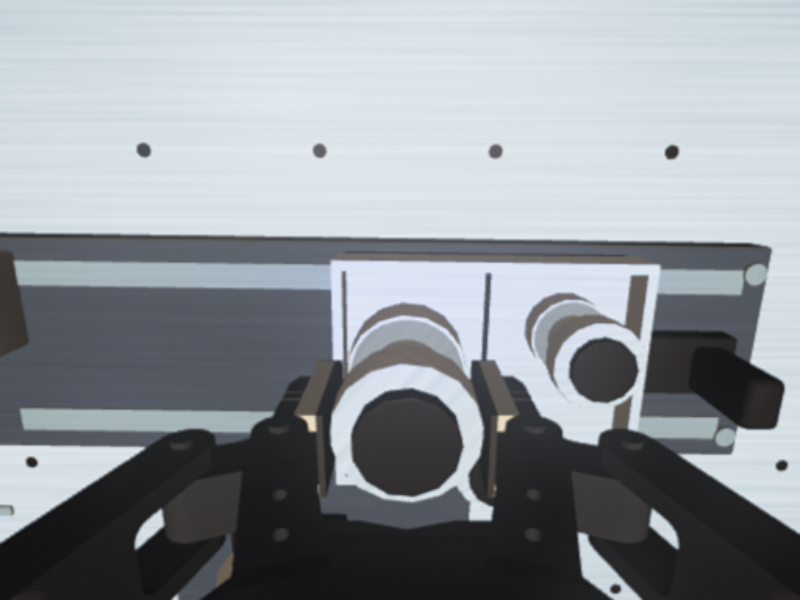

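C stands in the tray at (602,370), A is held over its slot, and B is behind. Descend.

Emit:
play_rows(deltas=[[[-0.009, 0, 0.02], [-0.002, -0.019, 0], 1], [[0, 0, 0.03], [0, 0, 0], 1], [[0, 0, 0.012], [0, 0, 0], 1], [[0, 0, 0], [0, 0, 0], 1]])

```text
time: 28.0
tool_pos: [584.5, 48.2, 90.5]
tcp_rot: [-180.0, 0.2, -179.9]
ft_force: [0.3, 0.3, -1.2]
finger_gap: 38.8
```

Run:
```python
from h import *
plan((588,50,70),180)
```

```text
at [584.5  48.2  90.5] rotvec [-0.001  0.003  0.001] then tool shift m [-0.0035  0.0018  0.0205]
```

Emit:
play_rows(deltas=[[[-0.003, 0.002, 0.01], [0, 0.003, 0], 1], [[0, 0, 0.007], [0, 0, 0], 1], [[0, 0, 0.002], [0, 0, 0], 1]])

```text
time: 28.38
tool_pos: [589.4, 50.2, 73.1]
tcp_rot: [-180.0, 0.2, -179.9]
ft_force: [-0.0, 0.2, -0.9]
finger_gap: 38.4
```

Emit:
play_rows(deltas=[[[0, 0, 0.002], [0, 0, 0], 1], [[0, 0, 0.001], [0, 0, 0], 1]])

```text
time: 28.62
tool_pos: [589.7, 50.2, 70.2]
tcp_rot: [-180.0, 0.2, -179.9]
ft_force: [-0.3, -0.4, -1.4]
finger_gap: 39.2
```

Emit:
play_rows(deltas=[[[0, 0, 0.002], [0, 0, 0], 1]])

```text
time: 28.75
tool_pos: [589.9, 50.3, 68.4]
tcp_rot: [-180.0, 0.3, -179.9]
ft_force: [-0.2, 0.4, -2.1]
finger_gap: 39.3
```

Emit:
play_rows(deltas=[[[0, 0, 0], [0, 0, 0], 0.3], [[0, 0, 0], [0, 0, 0], 0.3], [[0, 0, 0], [0, 0, 0], 0.3], [[0, 0, -0.02], [0, 0, 0], 0.3], [[0, 0, -0.04], [0, 0, 0], 0.3], [[0, 0, -0.04], [0, 0, 0], 0.3], [[0, 0, -0.04], [0, 0, 0], 0.3], [[0, 0, 0], [0, 0, 0], 0.3]])

```text
time: 29.75
tool_pos: [590.4, 50.3, 220.4]
tcp_rot: [-180.0, 0.6, -179.9]
ft_force: [-0.1, -0.4, -0.6]
finger_gap: 59.7
```

Emit:
play_rows(deltas=[[[0.03, 0, -0.03], [0, 0, 0], 0.3], [[0.05, 0, -0.03], [0, 0, 0], 0.3], [[0.05, 0, -0.03], [0, 0, 0], 0.3], [[0.03, 0, -0.03], [0, 0, 0], 0.3], [[0, 0, 0], [0, 0, 0], 0.3], [[0, 0, 0], [0, 0, 0], 0.3]])

```text
time: 30.5
tool_pos: [423.7, 50.1, 344.5]
tcp_rot: [-180.0, 0.8, -179.9]
ft_force: [-0.2, -0.5, -0.9]
finger_gap: 60.0
```

Run:
```python
from h import *
print(r.sense()['tcp_rot'])
C,im=snap('wrist','w11'); cv2.imwrite('pics/w11b.png',cv2.resize(im[:,:,::-1],(800,600),interpolation=cv2.INTER_CUBIC))
snap('scene','sc11')
```

```text
[-179.96023175    0.78020134 -179.92895817]
```

View pics/w11b.png

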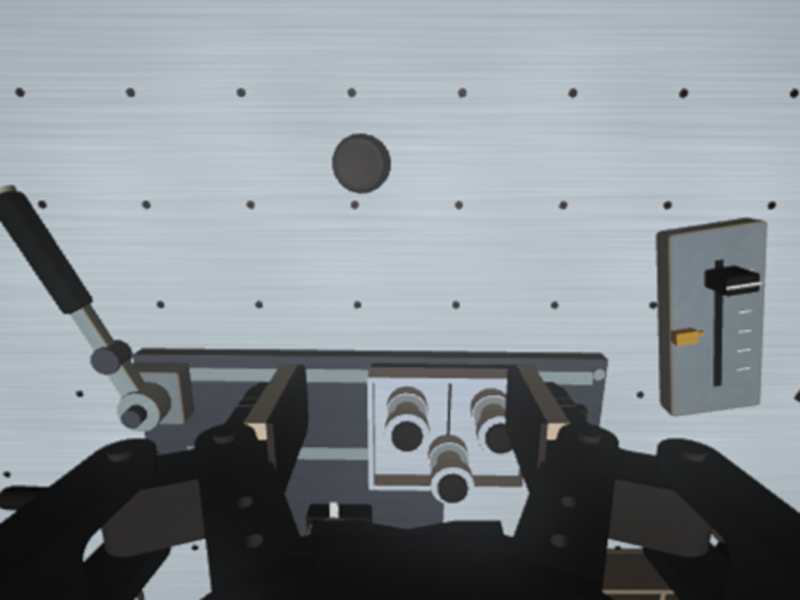

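All three cells stand upright in the tray, with caps at (407,435), (499,435) and (452,487). The camera's white pointer is at (334,510). Wrench: bolt (134,412), pin (108,358), handle mid (45,250), end (8,188). I'll move for a better view of the pointers.

Emit:
play_rows(deltas=[[[-0.02, -0.01, 0], [0, 0.013, 0], 0], [[-0.04, -0.015, 0.005], [0, 0, 0], 0], [[-0.04, -0.015, 0.005], [0, 0, 0], 0], [[-0.03, -0.01, 0], [0, 0, 0], 0], [[0, 0, 0], [0, 0, 0], 0], [[0, 0, 0], [0, 0, 0], 0]])

```text
time: 31.35
tool_pos: [558.0, -1.2, 323.4]
tcp_rot: [179.9, -0.9, -179.9]
ft_force: [-0.4, -0.2, 0.5]
finger_gap: 85.2
```

Run:
```python
from h import *
C=load('w11')
for k,(u,v,z) in dict(cptr=(334,510,60),cptr2=(334,510,45),line=(449,384,41),line0=(449,430,41),bolt=(134,414,62),bolt75=(134,414,80),boltring=(140,412,62),pin=(105,362,62),hmid=(45,250,74),hend=(8,190,74),hnear=(80,308,74),A=(407,435,103),B=(452,487,103),Cc=(499,435,103),f=(740,287,67),nearL=(368,367,60)).items(): print(k,back(C,(u/1.5625,v/1.5625),z)[0].round(1))
print(pose()[0],r.sense()['tcp_rot'])
C,im=snap('wrist','w12'); cv2.imwrite('pics/w12b.png',cv2.resize(im[:,:,::-1],(800,600),interpolation=cv2.INTER_CUBIC))
```

```text
cptr [698.5 -22.3  60. ]
cptr2 [710.6 -24.8  45. ]
line [568.2  92.1  41. ]
line0 [618.6  93.4  41. ]
bolt [ 589.8 -207.1   62. ]
bolt75 [ 579.8 -196.2   80. ]
boltring [ 587.6 -201.1   62. ]
pin [ 536.7 -225.8   62. ]
hmid [ 430.7 -251.5   74. ]
hend [ 381.7 -271.7   74. ]
hnear [ 481.3 -231.3   74. ]
A [586.8  51.1 103. ]
B [639.2  91.5 103. ]
Cc [586.6 130.8 103. ]
f [463.2 339.5  67. ]
nearL [542.   15.1  60. ]
[557.97154496  -1.16870478 323.36537345] [ 179.94005474   -0.94515401 -179.91545453]
```

View pics/w12b.png

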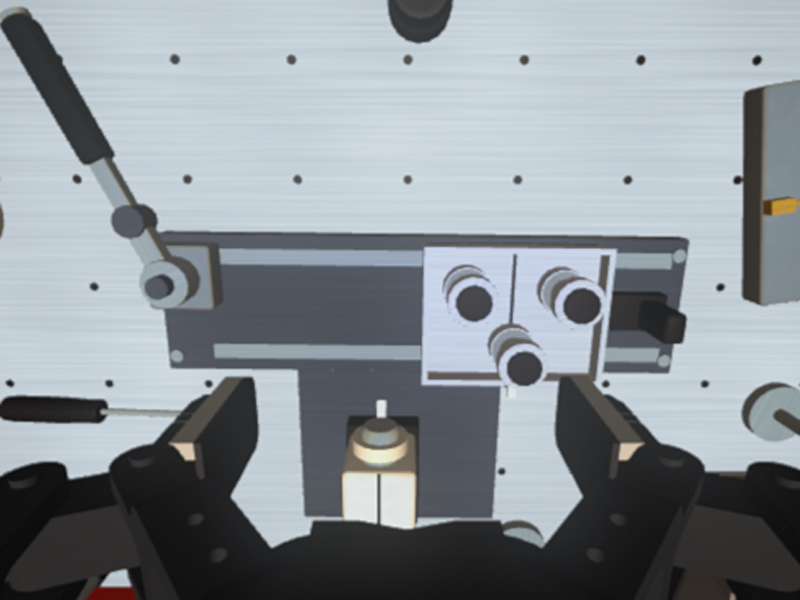

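Clear view: tray pointer tip at (511,396), camera pointer tip at (381,402), and the camera top line at x=379. I'll enlarge crops of the grip post from two views to triangulate its height.

Run:
```python
from h import *
C=load('w12')
for z in (45,55,60):
  a=back(C,np.array([(511,397),(381,401),(382,410)])/1.5625,z); print(z,a[:,:2].round(1).tolist())
for k,(u,v,z) in dict(line=(514.5,257,41),line2=(514.5,315,41),trayNL=(424,247,60),trayNR=(616,249,60),trayFL=(423,384,60),pin=(133,221,75),bolt=(158,286,85),ring=(164,282,62),hnear=(96,158,74),hend=(18,14,74)).items(): print(k,back(C,(u/1.5625,v/1.5625),z)[0].round(1))
def crop(f,x0,y0,w,h): return cv2.resize(cv2.imread('pics/'+f+'.png')[y0:y0+h,x0:x0+w],(w*4,h*4),interpolation=cv2.INTER_CUBIC)
a=crop('w12',380,175,80,60);b=crop('w10',410,200,100,75);c=crop('w12',0,0,145,75); d=crop('w12',75,125,80,75)
cv2.imwrite('pics/cr.png',np.vstack([np.hstack([cv2.copyMakeBorder(a,0,60,0,0,cv2.BORDER_CONSTANT),b]),np.hstack([cv2.copyMakeBorder(d,0,0,0,400,cv2.BORDER_CONSTANT)])[:, :720]]))
```

```text
45 [[693.0, 95.8], [697.2, -23.6], [706.3, -22.7]]
55 [[688.3, 93.5], [692.4, -23.1], [701.2, -22.3]]
60 [[685.9, 92.3], [690.0, -22.8], [698.7, -22.0]]
line [563.9  92.6  41. ]
line2 [615.9  95.5  41. ]
trayNL [552.6  13.8  60. ]
trayNR [553.9 171.4  60. ]
trayFL [673.6  14.3  60. ]
pin [ 530.6 -213.5   75. ]
bolt [ 580.1 -195.2   85. ]
ring [ 581.9 -201.5   62. ]
hnear [ 483.4 -235.7   74. ]
hend [ 385.4 -276.    74. ]
```

View pics/cr.png

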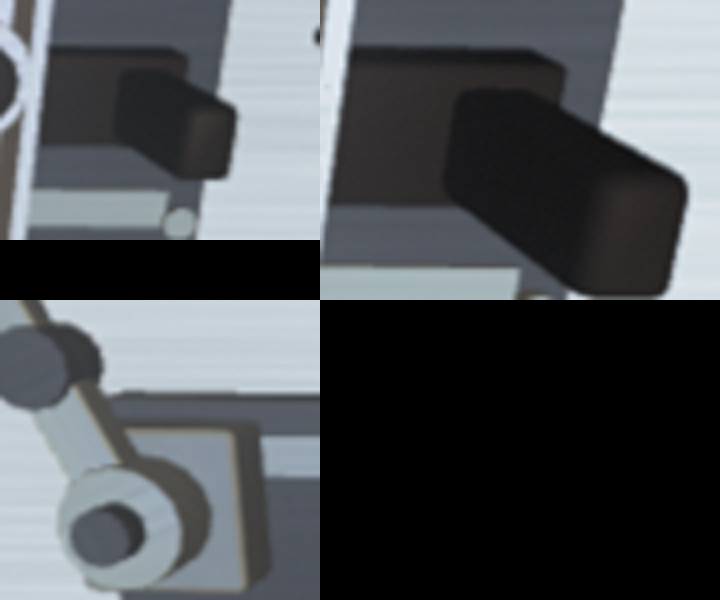

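Run:
```python
from h import *
A=load('w12');B=load('w10')
P=[c[0]@np.c_[c[1],c[2]] for c in (A,B)]
X=cv2.triangulatePoints(P[0],P[1],np.array([432.5,210.]),np.array([489.3,258.]));X=(X[:3]/X[3]).ravel();print(X, proj(A,X),proj(B,X))
for z in (90,95,100,105): print(z,back(A,(432.5,210),z)[0].round(1),back(B,(489.3,258),z)[0].round(1))
plan((X[0],X[1],200),180)
```

```text
[614.65376651 216.59571068  82.95222674] [[432.44432274 210.06672902]] [[489.39690782 257.88438541]]
90 [612.3 212.6  90. ] [611.4 211.   90. ]
95 [610.8 209.8  95. ] [608.9 207.1  95. ]
100 [609.2 207.  100. ] [606.5 203.2 100. ]
105 [607.6 204.1 105. ] [604.1 199.3 105. ]
at [557.8  -1.1 323.3] rotvec [ 0.001 -0.016  0.002] then tool shift m [-0.0569  0.2177  0.1233]
```

Emit:
play_rows(deltas=[[[-0.005, 0.02, 0], [0, -0.016, 0], 0.5], [[-0.01, 0.04, 0.02], [0, 0, 0], 0.5], [[-0.01, 0.04, 0.03], [0, 0, 0], 0.5], [[-0.01, 0.04, 0.03], [0, 0, 0], 0.5], [[-0.01, 0.04, 0.04], [0, 0, 0], 0.5], [[-0.007, 0.025, 0.04], [0, 0, 0], 0.5], [[0, 0, 0], [0, 0, 0], 0.5], [[0, 0, 0], [0, 0, 0], 0.5]])

```text
time: 32.4
tool_pos: [609.3, 220.5, 166.4]
tcp_rot: [179.7, 0.8, -179.6]
ft_force: [-0.7, -0.6, 1.4]
finger_gap: 42.7
```

Run:
```python
from h import *
plan((614,216.3,105),180); print(r.sense()['finger_gap'])
```

```text
at [609.3 220.5 166.4] rotvec [0.005 0.015 0.006] then tool shift m [-0.0047 -0.0042  0.0614]
42.658248928136366
```

Emit:
play_rows(deltas=[[[-0.004, -0.004, 0.03], [0.005, 0.012, 0.006], 0.5], [[0, 0, 0.03], [0, 0, 0], 0.5], [[0, 0, 0], [0, 0, 0], 0.5], [[0, 0, 0], [0, 0, 0], 0.5]])

```text
time: 32.9
tool_pos: [618.7, 216.4, 116.5]
tcp_rot: [179.8, 1.0, 179.9]
ft_force: [0.1, -0.1, -0.3]
finger_gap: 42.8
```

Run:
```python
from h import *
plan((614,216.3,46),180); C,im=snap('wrist','w13'); cv2.imwrite('pics/w13b.png',cv2.resize(im[:,:,::-1],(640,480)))
```

```text
at [618.7 216.4 116.5] rotvec [ 0.004  0.017 -0.002] then tool shift m [ 0.0047 -0.0001  0.0705]
```

View pics/w13b.png

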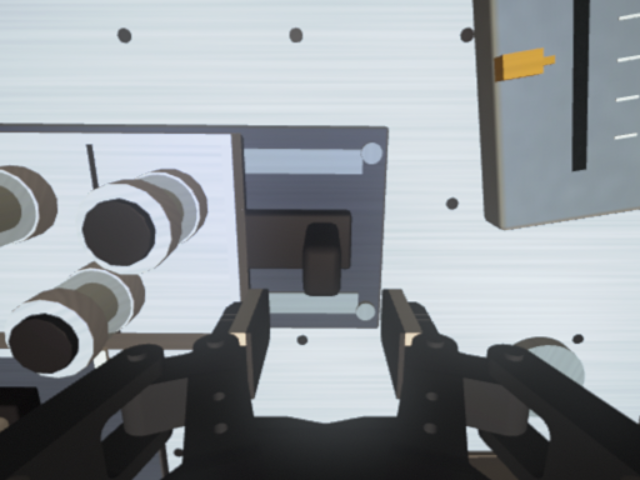

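The post at (322,270) is centred between the fingers. Descend and grip.

Emit:
play_rows(deltas=[[[0.005, 0, 0.02], [0.004, 0.015, 0], 0.5], [[0, 0, 0.025], [0, 0, 0], 0.5], [[0, 0, 0.02], [0, 0, 0], 0.5], [[0, 0, 0], [0, 0, 0], 0.5], [[0, 0, 0], [0, 0, 0], 0.5]])

```text
time: 33.58
tool_pos: [615.0, 216.9, 51.0]
tcp_rot: [180.0, 0.2, 179.9]
ft_force: [0.6, 0.5, -0.1]
finger_gap: 42.7
```

Emit:
play_rows(deltas=[[[0, 0, 0], [0, 0, 0], 1], [[0, 0, 0], [0, 0, 0], 1], [[0, 0, 0], [0, 0, 0], 1], [[0, 0, 0], [0, 0, 0], 1]], force=40)

```text
time: 34.08
tool_pos: [615.6, 216.9, 52.1]
tcp_rot: [180.0, 0.3, 179.8]
ft_force: [0.5, -0.3, -2.8]
finger_gap: 17.8
```

Emit:
play_rows(deltas=[[[0, -0.006, 0], [0, 0, 0], 1], [[0, -0.01, 0], [0, 0, 0], 1], [[0, -0.014, 0], [0, 0, 0], 1], [[0, -0.014, 0], [0, 0, 0], 1], [[0, -0.014, 0], [0, 0, 0], 1], [[0, -0.014, 0], [0, 0, 0], 1], [[0, -0.01, 0], [0, 0, 0], 1], [[0, -0.006, 0], [0, 0, 0], 1]])

```text
time: 35.08
tool_pos: [614.7, 122.8, 52.1]
tcp_rot: [179.9, 0.3, 179.8]
ft_force: [-1.6, 2.9, -2.2]
finger_gap: 17.5
```

Emit:
play_rows(deltas=[[[0, -0.006, 0], [0, 0, 0], 1], [[0, -0.006, 0], [0, 0, 0], 1], [[0, -0.005, 0], [0, 0, 0], 1], [[0, -0.003, 0], [0, 0, 0], 1], [[0, 0, 0], [0, 0, 0], 1], [[0, 0, 0], [0, 0, 0], 1]])

```text
time: 35.83
tool_pos: [614.5, 101.4, 52.1]
tcp_rot: [179.9, 0.2, 179.8]
ft_force: [-1.8, 0.9, -1.8]
finger_gap: 17.3
```

Emit:
play_rows(deltas=[[[0, 0, 0], [0, 0, 0], 0.5], [[0, 0, 0], [0, 0, 0], 0.5], [[0, 0, 0], [0, 0, 0], 0.5], [[0, 0, -0.02], [0, 0, 0], 0.5], [[0, 0, -0.04], [0, 0, 0], 0.5], [[0, 0, -0.05], [0, 0, 0], 0.5], [[0, 0, -0.05], [0, 0, 0], 0.5], [[0, 0, -0.05], [0, 0, 0], 0]])

```text
time: 36.83
tool_pos: [612.0, 101.0, 270.3]
tcp_rot: [180.0, 0.1, 179.9]
ft_force: [0.9, -0.2, -0.1]
finger_gap: 59.4
```

Emit:
play_rows(deltas=[[[0.01, -0.02, -0.03], [0, 0, 0], 0], [[0.02, -0.03, -0.02], [0, 0, 0], 0], [[0.02, -0.03, 0], [0, 0, 0], 0], [[0.005, -0.02, 0], [0, 0, 0], 0], [[0, 0, 0], [0, 0, 0], 0], [[0, 0, 0], [0, 0, 0], 0]])

```text
time: 37.58
tool_pos: [557.5, -0.7, 340.5]
tcp_rot: [-180.0, 1.5, 179.9]
ft_force: [0.2, 0.1, -0.1]
finger_gap: 85.4
```

Run:
```python
from h import *
print(pose()[0],r.sense()['tcp_rot'])
C,im=snap('wrist','w14'); cv2.imwrite('pics/w14b.png',cv2.resize(im[:,:,::-1],(800,600),interpolation=cv2.INTER_CUBIC))
```

```text
[557.54351204  -0.70083009 340.45664592] [-179.99030294    1.53678112  179.92736848]
```

View pics/w14b.png

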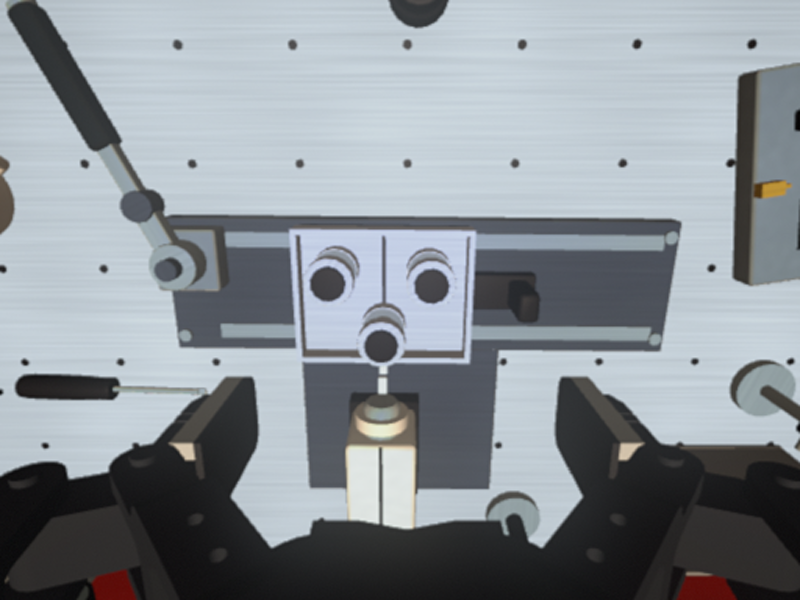

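The pointers look in line at x≈382 (tray's at y≈370, camera's at y≈385), and the cells are upright. I'll check numerically and re-fit the handle line.

Run:
```python
from h import *
im=cv2.imread('pics/w14.png').min(axis=2).astype(int)
for v in range(232,254):
    row=im[v,228:262]; w=np.clip(row-130,0,None); print(v,row.max(), round((w*np.arange(228,262)).sum()/max(w.sum(),1),2),end=' | ')
C=load('w14'); g=cv2.imread('pics/w14.png').max(axis=2)
m=(g[0:100,0:80]<70).astype(np.uint8);k,l,st,ce=cv2.connectedComponentsWithStats(m)
i=1+st[1:,4].argmax();ys,xs=np.nonzero(l==i);print();print(st[i])
(c,(w,h),a)=cv2.minAreaRect(np.c_[xs,ys].astype(np.float32)); bx=cv2.boxPoints((c,(w,h),a)); print(back(C,bx,72).round(1).tolist(),back(C,c,72).round(1))
for q in [(22,10),(106,140),(142,205),(167,269)]: print(q,back(C,np.array(q)/1.5625,74).round(1))
```

```text
232 198 244.42 | 233 198 243.66 | 234 211 244.77 | 235 221 244.91 | 236 223 244.88 | 237 225 244.88 | 238 225 244.88 | 239 161 244.7 | 240 110 0.0 | 241 148 244.49 | 242 209 244.38 | 243 223 244.4 | 244 223 244.39 | 245 222 244.39 | 246 223 244.39 | 247 223 244.39 | 248 223 244.38 | 249 224 244.37 | 250 225 244.38 | 251 200 244.37 | 252 128 0.0 | 253 76 0.0 | 
[   6    1   71   95 2097]
[[389.7, -292.3, 72.0], [378.7, -269.6, 72.0], [479.0, -221.5, 72.0], [491.8, -245.6, 72.0]] [[ 432.8 -258.1   72. ]]
(22, 10) [[ 390.2 -279.    74. ]]
(106, 140) [[ 480.  -233.7   74. ]]
(142, 205) [[ 529.9 -213.4   74. ]]
(167, 269) [[ 582.7 -200.6   74. ]]
```

Run:
```python
from h import *
C=load('scene0')
print('mug',back(C,np.array([(229,290),(248,296),(268,290)])/1.5625,0).round(), back(C,np.array([(229,255),(248,250),(278,270)])/1.5625,90).round())
plan((447.6,-294,340),180)
s=r.sense(); print(s['joint_pos'].round(1))
```

```text
mug [[ 560. -455.    0.]
 [ 558. -396.    0.]
 [ 515. -374.    0.]] [[ 550. -442.   90.]
 [ 511. -422.   90.]
 [ 550. -296.   90.]]
at [557.7  -0.6 340.5] rotvec [-0.     0.027 -0.001] then tool shift m [ 0.1101 -0.2934  0.0005]
[ -5.4  -1.7  83.5   0.1  96.7 -95.3]
```

Emit:
play_rows(deltas=[[[0.01, -0.025, 0], [0, 0.027, 0], 1], [[0.016, -0.042, 0], [0, 0, 0], 1], [[0.016, -0.042, 0], [0, 0, 0], 1], [[0.016, -0.042, 0], [0, 0, 0], 1], [[0.016, -0.042, 0], [0, 0, 0], 1], [[0.016, -0.042, 0], [0, 0, 0], 1], [[0.012, -0.03, 0], [0, 0, 0], 1], [[0, 0, 0], [0, 0, 0], 1]], force=40)

```text
time: 38.62
tool_pos: [456.7, -266.7, 338.7]
tcp_rot: [179.8, -0.2, -179.4]
ft_force: [0.1, 0.8, -0.1]
finger_gap: -0.1
```

Emit:
play_rows(deltas=[[[0, 0, 0.03], [0, 0, 0], 1], [[0, 0, 0.05], [0, 0, 0], 1], [[0, 0, 0.05], [0, 0, 0], 1], [[0, 0, 0.03], [0, 0, 0], 1], [[0, 0, 0], [0, 0, 0], 1], [[0, 0, 0], [0, 0, 0], 1]])

```text
time: 39.38
tool_pos: [461.3, -260.1, 176.7]
tcp_rot: [179.8, -0.0, -179.0]
ft_force: [-0.0, -0.6, 0.1]
finger_gap: 0.1
```

Run:
```python
from h import *
plan((447.6,-294,45),180)
```

```text
at [ 461.3 -260.1  176.7] rotvec [ 0.004 -0.     0.018] then tool shift m [ 0.0137 -0.0339  0.1317]
```

Emit:
play_rows(deltas=[[[0.012, -0.034, 0], [0.004, 0, 0.018], 1], [[0, 0, 0], [0, 0, 0], 1], [[0, 0, 0], [0, 0, 0], 1]])

```text
time: 39.75
tool_pos: [453.2, -295.4, 182.6]
tcp_rot: [-179.7, 0.4, -179.9]
ft_force: [0.3, 0.5, -0.3]
finger_gap: -0.0
```

Run:
```python
from h import *
plan((447.6,-294,45),180)
```

```text
at [ 453.2 -295.4  182.6] rotvec [-0.004  0.006  0.001] then tool shift m [0.0056 0.0014 0.1376]
```

Emit:
play_rows(deltas=[[[0.008, 0, 0.03], [-0.004, 0.006, 0], 1], [[0.002, 0, 0.04], [0, 0, 0], 1], [[0.002, 0, 0.04], [0, 0, 0], 1], [[0, 0, 0.015], [0, 0, 0], 1], [[0, 0, 0], [0, 0, 0], 1], [[0, 0, 0], [0, 0, 0], 1]])

```text
time: 40.5
tool_pos: [448.0, -296.4, 63.2]
tcp_rot: [-179.6, 0.6, -179.7]
ft_force: [0.5, -0.5, 0.4]
finger_gap: -0.3
```

Run:
```python
from h import *
plan((447.6,-294,45),180)
```

```text
at [ 448.  -296.4   63.2] rotvec [-0.008  0.011  0.005] then tool shift m [0.0004 0.0024 0.0182]
```

Emit:
play_rows(deltas=[[[0, 0, 0.014], [-0.008, 0.01, 0.005], 1], [[0.003, 0.01, 0], [0, 0, 0], 1], [[0.004, 0.01, 0], [0, 0, 0], 1], [[0.004, 0.01, 0], [0, 0, 0], 1], [[0.004, 0.01, 0], [0, 0, 0], 1], [[0.004, 0.01, 0], [0, 0, 0], 1], [[0.004, 0.01, 0], [0, 0, 0], 1], [[0, 0, 0], [0, 0, 0], 1]])

```text
time: 41.5
tool_pos: [426.0, -233.6, 52.0]
tcp_rot: [-179.8, 0.4, 180.0]
ft_force: [-0.1, 0.1, 0.2]
finger_gap: -0.2
```

Emit:
play_rows(deltas=[[[0, 0.008, 0], [0, 0, 0], 1], [[0, 0.008, 0], [0, 0, 0], 1], [[0, 0.008, 0], [0, 0, 0], 1]])

```text
time: 41.88
tool_pos: [425.4, -209.1, 51.8]
tcp_rot: [-179.8, 0.3, 179.9]
ft_force: [-1.2, -1.1, 1.1]
finger_gap: 0.2
```

Emit:
play_rows(deltas=[[[0, 0.005, 0], [0, 0, 0], 1], [[0, 0.005, 0], [0, 0, 0], 1]])

```text
time: 42.12
tool_pos: [425.9, -198.2, 51.9]
tcp_rot: [-179.8, 0.3, 180.0]
ft_force: [1.4, -1.6, 0.2]
finger_gap: 0.3
```

Emit:
play_rows(deltas=[[[-0.001, 0.004, 0], [0, 0, 0], 1], [[-0.001, 0.004, 0], [0, 0, 0], 1]])

```text
time: 42.38
tool_pos: [427.5, -189.5, 51.6]
tcp_rot: [-179.8, 0.3, 180.0]
ft_force: [-1.9, -1.7, 1.1]
finger_gap: 0.1
```

Emit:
play_rows(deltas=[[[-0.001, 0.004, 0], [0, 0, 0], 1]])

```text
time: 42.5
tool_pos: [427.9, -187.0, 51.7]
tcp_rot: [-179.6, 0.2, 180.0]
ft_force: [-8.3, -14.4, 0.9]
finger_gap: 0.4
```

Emit:
play_rows(deltas=[[[-0.001, 0.004, 0], [0, 0, 0], 1]])

```text
time: 42.62
tool_pos: [428.2, -185.0, 51.9]
tcp_rot: [-179.4, 0.1, 180.0]
ft_force: [-7.0, -14.7, 0.4]
finger_gap: -0.1
```

Emit:
play_rows(deltas=[[[-0.001, 0.005, 0], [0, 0, 0], 1]])

```text
time: 42.75
tool_pos: [428.5, -182.2, 52.0]
tcp_rot: [-179.1, 0.0, 180.0]
ft_force: [-5.6, -13.8, -1.4]
finger_gap: -0.1
```

Emit:
play_rows(deltas=[[[-0.001, 0.005, 0], [0, 0, 0], 1]])

```text
time: 42.88
tool_pos: [429.0, -179.5, 52.2]
tcp_rot: [-178.9, -0.0, 179.9]
ft_force: [-4.9, -15.1, -0.7]
finger_gap: -0.3
```

Emit:
play_rows(deltas=[[[-0.001, 0.005, 0], [0, 0, 0], 1]])

```text
time: 43.0
tool_pos: [429.6, -176.7, 52.3]
tcp_rot: [-178.6, -0.1, 179.9]
ft_force: [-4.6, -13.4, -1.0]
finger_gap: -0.1
```

Emit:
play_rows(deltas=[[[-0.001, 0.005, 0], [0, 0, 0], 1]])

```text
time: 43.12
tool_pos: [430.2, -174.0, 52.4]
tcp_rot: [-178.4, -0.1, 179.9]
ft_force: [-3.7, -14.5, -2.1]
finger_gap: -0.2
```

Emit:
play_rows(deltas=[[[-0.001, 0.005, 0], [0, 0, 0], 1]])

```text
time: 43.25
tool_pos: [431.0, -171.2, 52.5]
tcp_rot: [-178.1, -0.1, 179.8]
ft_force: [-3.3, -14.8, -2.0]
finger_gap: -0.0
```

Emit:
play_rows(deltas=[[[0, -0.01, 0], [0, 0, 0], 1], [[0, -0.015, 0], [0, 0, 0], 1], [[0, 0, -0.04], [0, 0, 0], 1], [[0, 0, -0.05], [0, 0, 0], 1], [[0, 0, -0.05], [0, 0, 0], 1], [[0, 0, -0.05], [0, 0, 0], 1], [[0, 0, -0.05], [0, 0, 0], 1], [[0, 0, 0], [0, 0, 0], 0]])

```text
time: 44.25
tool_pos: [431.3, -192.0, 300.2]
tcp_rot: [-178.4, -0.1, 179.8]
ft_force: [0.3, 0.0, -0.2]
finger_gap: 17.2
```

Run:
```python
from h import *
plan((470,-60,340),180)
```

```text
at [ 431.3 -192.   300.2] rotvec [-0.027 -0.002 -0.004] then tool shift m [-0.0387  0.132  -0.0398]
```

Look at the wrench and pointers from above.

Emit:
play_rows(deltas=[[[-0.015, 0.02, -0.01], [-0.027, 0, 0], 0], [[-0.03, 0.03, -0.01], [0, 0, 0], 0], [[-0.03, 0.03, -0.01], [0, 0, 0], 0], [[-0.02, 0.02, 0], [0, 0, 0], 0], [[0, 0, 0], [0, 0, 0], 0], [[0, 0, 0], [0, 0, 0], 0]])

```text
time: 45.0
tool_pos: [529.1, -92.3, 325.8]
tcp_rot: [179.8, -0.4, 179.6]
ft_force: [1.0, 1.2, 0.8]
finger_gap: 85.5
```

Run:
```python
from h import *
print(pose()[0],r.sense()['tcp_rot'])
C,im=snap('wrist','w15'); cv2.imwrite('pics/w15b.png',cv2.resize(im[:,:,::-1],(800,600),interpolation=cv2.INTER_CUBIC))
```

```text
[529.07364206 -92.34545747 325.76124206] [179.78540052  -0.37801362 179.63736989]
```

View pics/w15b.png

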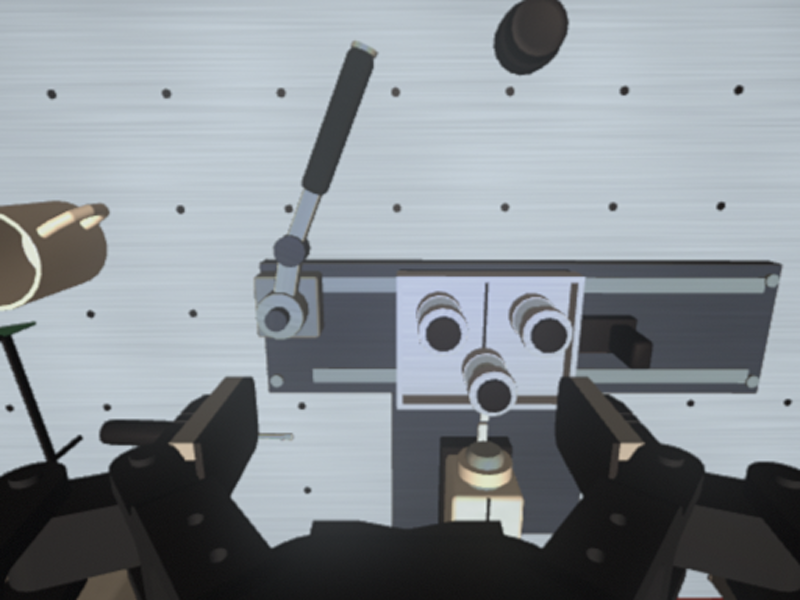

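A visible kink: bolt (277,318), pin (291,250), handle (317,190)→(360,50). The pointers are still in line at (483,430) and the cells are upright.

Run:
```python
from h import *
C=load('w15'); g=cv2.imread('pics/w15.png').max(axis=2)
m=(g[20:130,180:250]<75).astype(np.uint8);k,l,st,ce=cv2.connectedComponentsWithStats(m)
i=1+st[1:,4].argmax();ys,xs=np.nonzero(l==i);X=back(C,np.c_[xs+180,ys+20],72)[:,:2]
c=X.mean(0);w,V=np.linalg.eigh(np.cov((X-c).T)); h=V[:,1]*np.sign(-V[0,1]); ah=np.degrees(np.arctan2(h[1],h[0]));print('handle mid',c,'ang',ah,len(X))
for zb,zp in ((80,75),(85,80),(62,62)):
  b=back(C,np.array([(276,319)])/1.5625,zb)[0];p=back(C,np.array([(291,250)])/1.5625,zp)[0];d=(p-b)[:2];print(b.round(1),p.round(1),np.linalg.norm(d),np.degrees(np.arctan2(d[1],d[0])))
# handle-axis constraint: pin lies on line from mid along -h at 105
pin=c-105*h; print('pin from handle',pin); d=pin-np.array([582,-196]);print(np.linalg.norm(d),np.degrees(np.arctan2(d[1],d[0])))
im=cv2.imread('pics/w15.png').min(axis=2).astype(int)
for v in range(262,284,2):
    row=im[v,298:322]; w=np.clip(row-130,0,None); print(v,row.max(),round((w*np.arange(298,322)).sum()/max(w.sum(),1),1),end=' | ')
# same handle measure in w14
C=load('w14'); g=cv2.imread('pics/w14.png').max(axis=2);m=(g[0:100,0:80]<75).astype(np.uint8);k,l,st,ce=cv2.connectedComponentsWithStats(m)
i=1+st[1:,4].argmax();ys,xs=np.nonzero(l==i);X=back(C,np.c_[xs,ys],72)[:,:2];c=X.mean(0);w,V=np.linalg.eigh(np.cov((X-c).T)); h=V[:,1]*np.sign(-V[0,1]);print('before',c,np.degrees(np.arctan2(h[1],h[0])),c-160*h)
```

```text
handle mid [ 429.41201912 -142.34381513] ang 157.16901041106019 1577
[ 581.9 -197.5   80. ] [ 526.2 -182.8   75. ] 57.55295365601295 165.20943636326385
[ 580.3 -196.1   85. ] [ 525.4 -181.6   80. ] 56.79926661579035 165.2211037204442
[ 587.4 -202.3   62. ] [ 528.3 -185.7   62. ] 61.3420670306289 164.3302328740493
pin from handle [ 526.18562833 -183.08529964]
57.28903533848113 166.97180101211583
262 183 306.6 | 264 190 313.8 | 266 212 310.0 | 268 214 309.7 | 270 101 0.0 | 272 197 308.7 | 274 213 308.5 | 276 213 308.5 | 278 214 308.5 | 280 214 308.3 | 282 138 307.1 | before [ 433.09040186 -258.75721149] -154.86352946194245 [ 577.93817778 -190.79309   ]
```

Kink ≈ 0.14–0.17 rad, and push travel gives ≈ 0.155. I'll cross-check the clip position from several pictures.

Run:
```python
from h import *
d=np.array([np.cos(np.radians(9.3)),np.sin(np.radians(9.3))]); n=np.array([447.2,340])
im=None
for f in('w2','w3','w11','w13'):
    C=load(f); a=cv2.imread('pics/'+f+'.png'); h=cv2.cvtColor(a,cv2.COLOR_BGR2HSV)
    m=((h[...,0]>8)&(h[...,0]<28)&(h[...,1]>150)&(h[...,2]>120)).astype(np.uint8)
    k,l,st,ce=cv2.connectedComponentsWithStats(m); i=1+st[1:,4].argmax(); ys,xs=np.nonzero(l==i)
    X=back(C,np.c_[xs,ys],33)[:,:2]; o=[(X-n)@d, (X-n)@np.array([-d[1],d[0]])]
    tip=o[1]>np.percentile(o[1],88)
    print(f,st[i,4],'s range',o[0].min().round(1),o[0].max().round(1),'mean',o[0].mean().round(1),'tip s',o[0][tip].mean().round(1))
C=load('w15')
print(back(C,[(309.8,267),(308.5,275)],60).round(1))
plan((461,342,160),-170.7)
```

```text
w2 8 s range 73.7 75.1 mean 74.9 tip s 73.7
w3 109 s range 65.4 76.6 mean 70.9 tip s 69.2
w11 99 s range 65.2 76.7 mean 70.8 tip s 69.4
w13 667 s range 62.3 74.0 mean 68.2 tip s 67.9
[[682.  -21.7  60. ]
 [694.6 -23.1  60. ]]
at [528.9 -92.5 325.6] rotvec [ 0.004 -0.006 -0.169] then tool shift m [-0.0032  0.4397  0.1656]
```

Emit:
play_rows(deltas=[[[0, 0, 0], [0.004, -0.006, -0.165], 0], [[0, 0.03, 0], [0, 0, 0], 0], [[0, 0.05, 0], [0, 0, 0], 0], [[0, 0.05, 0], [0, 0, 0], 0], [[0, 0.05, 0], [0, 0, 0], 0], [[0, 0.05, 0], [0, 0, 0], 0], [[0, 0.05, 0.01], [0, 0, 0], 0], [[0, 0.05, 0.02], [0, 0, 0], 0]])

```text
time: 46.05
tool_pos: [474.9, 231.3, 295.6]
tcp_rot: [180.0, 0.2, -171.6]
ft_force: [0.6, 0.1, -0.1]
finger_gap: 85.5
```

Emit:
play_rows(deltas=[[[0, 0.04, 0.04], [0, 0, 0], 0], [[0, 0.02, 0.04], [0, 0, 0], 0], [[0, 0.01, 0.03], [0, 0, 0], 0], [[0, 0, 0], [0, 0, 0], 0], [[0, 0, 0], [0, 0, 0], 0]])

```text
time: 46.68
tool_pos: [463.8, 301.0, 182.5]
tcp_rot: [180.0, 0.2, -171.6]
ft_force: [0.1, 0.2, 1.3]
finger_gap: 85.6
```

Run:
```python
from h import *
plan((461,342,110),-170.7)
```

```text
at [463.8 301.  182.5] rotvec [ 0.     0.003 -0.016] then tool shift m [-0.0039  0.0409  0.0725]
```

Emit:
play_rows(deltas=[[[-0.004, 0.02, 0.02], [0, 0.003, -0.016], 0], [[0, 0.02, 0.03], [0, 0, 0], 0], [[0, 0, 0.02], [0, 0, 0], 0], [[0, 0, 0], [0, 0, 0], 0], [[0, 0, 0], [0, 0, 0], 0]])

```text
time: 47.3
tool_pos: [469.3, 340.0, 121.2]
tcp_rot: [179.8, 0.8, -171.0]
ft_force: [-0.7, 0.7, 0.8]
finger_gap: 85.2
```

Run:
```python
from h import *
plan((461,342,42),-170.7)
```

```text
at [469.3 340.  121.2] rotvec [ 0.004  0.014 -0.006] then tool shift m [0.0078 0.0033 0.0792]
```

Emit:
play_rows(deltas=[[[0.008, 0.003, 0.02], [0.004, 0.014, -0.006], 0], [[0, 0, 0.025], [0, 0, 0], 0], [[0.002, 0, 0.02], [0, 0, 0], 0], [[0, 0, 0.008], [0, 0, 0], 0], [[0, 0, 0], [0, 0, 0], 0]])

```text
time: 47.92
tool_pos: [459.2, 341.4, 46.6]
tcp_rot: [180.0, 0.0, -170.7]
ft_force: [0.3, 0.0, 0.1]
finger_gap: 85.2
```

Run:
```python
from h import *
plan((461,342,42),-170.7)
```

```text
at [459.2 341.4  46.6] rotvec [0.001 0.001 0.   ] then tool shift m [-0.0019  0.0004  0.0046]
```

Emit:
play_rows(deltas=[[[-0.001, 0, 0.003], [0, 0, 0], 0], [[0, 0, 0], [0, 0, 0], 1], [[0, 0, 0], [0, 0, 0], 1], [[0, 0, 0], [0, 0, 0], 1], [[0, 0, 0], [0, 0, 0], 1], [[0, 0, 0], [0, 0, 0], 1]], force=30)

```text
time: 48.68
tool_pos: [462.1, 342.3, 46.2]
tcp_rot: [179.9, 0.3, -170.7]
ft_force: [-0.3, 0.4, -0.6]
finger_gap: 29.3
```

Emit:
play_rows(deltas=[[[-0.008, 0, 0], [0, 0, 0], 1], [[-0.012, 0, 0], [0, 0, 0], 1], [[-0.012, 0, 0], [0, 0, 0], 1], [[-0.01, 0, 0], [0, 0, 0], 1], [[-0.005, 0, 0], [0, 0, 0], 1], [[0, 0, 0], [0, 0, 0], 1], [[0, 0, 0], [0, 0, 0], 1]])

```text
time: 49.55
tool_pos: [512.2, 350.4, 46.1]
tcp_rot: [179.9, 0.2, -170.7]
ft_force: [-1.8, -1.3, 1.4]
finger_gap: 29.3
```

Emit:
play_rows(deltas=[[[-0.004, 0, 0], [0, 0, 0], 1], [[0, 0, 0], [0, 0, 0], 1], [[0, 0, 0], [0, 0, 0], 1]])

```text
time: 49.92
tool_pos: [516.2, 351.0, 46.2]
tcp_rot: [179.9, 0.3, -170.7]
ft_force: [-1.3, -1.0, 0.6]
finger_gap: 29.1
```

Emit:
play_rows(deltas=[[[0, 0, 0], [0, 0, 0], 0], [[0, 0, 0], [0, 0, 0], 0], [[0, 0, 0], [0, 0, 0], 0], [[0, 0, -0.02], [0, 0, 0], 0], [[0, 0, -0.04], [0, 0, 0], 0], [[0.01, 0, -0.05], [0, 0, 0], 0], [[0.02, 0, -0.05], [0, 0, 0], 0], [[0.03, -0.005, -0.05], [0, 0, 0], 0]])

```text
time: 50.92
tool_pos: [454.4, 334.8, 262.8]
tcp_rot: [180.0, -0.0, -170.7]
ft_force: [0.5, 0.3, 0.8]
finger_gap: 85.6
```

Emit:
play_rows(deltas=[[[0.02, -0.005, -0.02], [0, 0, 0], 0], [[0, 0, 0], [0, 0, 0], 0], [[0, 0, 0], [0, 0, 0], 0]])

```text
time: 51.3
tool_pos: [436.3, 327.8, 293.6]
tcp_rot: [179.6, 0.8, -170.7]
ft_force: [0.1, 0.7, -0.6]
finger_gap: 85.0
```

Run:
```python
from h import *
print(pose()[0],r.sense()['tcp_rot'])
C,im=snap('wrist','w16'); C2,sc=snap('scene','sc16')
a=im[:,:,::-1]; b=sc[:,:,::-1]
cr=cv2.resize(b[180:300,150:410],(780,360),interpolation=cv2.INTER_CUBIC)
p=proj(C,[[516,351,50]])[0]; print(p); u,v=int(p[0]),int(p[1]); x0,y0=max(u-65,0),max(v-40,0)
cl=cv2.resize(a[y0:y0+75,x0:x0+130],(416,240),interpolation=cv2.INTER_CUBIC); print(x0,y0,cl.shape)
cv2.imwrite('pics/fin.png',np.vstack([cr,np.hstack([cl,np.zeros((240,364,3),np.uint8)])]))
```

```text
[436.28591205 327.7921071  293.56286894] [ 179.62504745    0.77629845 -170.7023454 ]
[266.26743082 222.07426972]
201 182 (240, 416, 3)
```

View pics/fin.png

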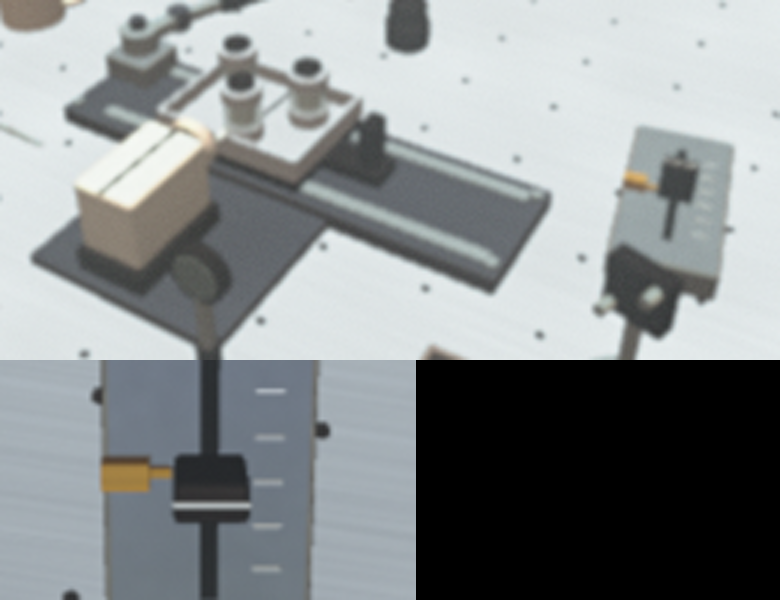

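Cells are upright in the tray. In the crop the grip's white line is at (210,505) and the clip tip at (162,473). Convert both to track positions.

Run:
```python
from h import *
C=load('w16');d=np.array([np.cos(np.radians(9.3)),np.sin(np.radians(9.3))])
f=lambda u,v,z:(back(C,(201+u/3.2,182+(v-360)/3.2),z)[0][:2]-[447.2,340])@d
print('grip',f(210,505,67),'clip',[f(162,473,z) for z in (30,32,35)],'ticks',[round(f(268,v,30),1) for v in (391,437,482,526,568)])
```

```text
grip 69.9313129510726 clip [np.float64(70.62052400816236), np.float64(69.86838977776088), np.float64(68.74018843215877)] ticks [np.float64(34.7), np.float64(54.7), np.float64(74.8), np.float64(94.9), np.float64(114.6)]
```

Grip and clip agree within about 1 mm, the robot is clear, so I hand in.

```bash
python3 -c "
from bench import r
print(r.sense()['qd'].round(1)); print(r.hand_in())"
```

```text
[-0.1  0.9  0.5 -0.1 -0.1  0.1]
the job is handed in; nothing more can be done
None
```

I did all the steps in order and handed the job in at about 51 s of the 208 s. No verdict came back.

- **Fader down:** I pulled it against its near stop, and a later picture showed the grip at the first tick.
- **Cells:** There were three on the bench, and all three stand upright in the tray. One had been knocked up against another partway through, so I located it again before picking it up. A scene picture taken just before hand-in still shows all three upright.
- **Tray:** I slid it about 115 mm by its grip. The pointers measured 0.6 mm apart right after, and about 1.4 mm apart after the wrench work, against the 5 mm allowed.
- **Wrench:** The bolt seated and the knuckle gave at about 15 N. The kink comes to about 0.155 rad from the push travel and 0.14–0.17 rad from the picture, well short of 0.3.
- **Fader up:** It stands level with the brass clip to within about 1 mm. One earlier picture put the clip 1–2 mm lower, and I used the other estimates.

The arm was clear of everything at hand-in, and I noticed no contact with the bystanders, but I did not measure their positions afterwards. My first height guess for the tray floor, 31 mm, was wrong. The first cell touched down at 41 mm with about 38 N on the wrist, and I used the corrected height from then on.

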